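# Clamp a filter cell with the one-hand bar clamp and keep it squeezed

### The arm

A 6-joint arm with a two-finger parallel gripper is mounted at the origin on the work surface. World frame = base frame: x ahead of the robot, y to its left, z up, the work surface at z = 0. Lengths are in m, angles in degrees, forces in N, time in s.
With the tool pointing down it reaches from about 0.375 to 0.9 m from the base axis. Payload 3.1 kg.
Tool frame: the origin (TCP) lies at the very end of the fingers, on their centre line; the grasp point (between the pads) lies 19 mm behind it (bot.hold_point_z is the z of the grasp point in the tool frame, in m); z points along the fingers, y is the direction in which the jaws open and shut (so a half turn about z gives the same grasp; the last joint's range is limited). The gripper opens to 87 mm and grips with 3 to 60 N. Pads are 19 mm wide; open, the fingers measure 117 mm over their backs; the gripper's body (75 mm by 190 mm) begins 51 mm behind the grasp point.
Start: joints at [-78.409, 30.224, 82.088, -0, 67.689, -10.227], TCP at [0.232, -0.58, 0.223] pointing down, gripper open.
Joint ranges: [-176.69, 176.69], [-43.24, 126.21], [12.49, 139.97], [-82, 262], [0, 151.66], [-163.58, 163.58]. Speed limits (degrees/s): [159.86, 159.86, 180, 180, 180, 180].

### API

Orientations are given as a 3x3 rotation matrix whose columns are the frame's x, y, z axes.
In Python, from rig import bot gives the robot as it stands.
- The arm moves only by the tool servo_tool, never from a script. Its argument "increments" is a list of rows, each a list of 3 entries, a list of its own where there are three numbers: the closure, from 0 (fully open) to 1 (shut), then the shift along the tool's x, y, z in mm, then the turn about the tool's z in degrees. In form: [[claw, [x, y, z], turn], ...]. A call has 1 to 5 rows; each row shifts and turns the commanded pose from where the row before left it, along the tool's axes as they then stand; what a row does not reach is not made up. A row lasts 1/8 s, in which the tool goes at most 62.5 mm and 10.7 degrees, less where a joint would pass 70% of its speed; a pose out of reach is approached as far as the arm can. A call with a gripper value outside its range is refused whole. The fingers move at their own pace and stop on an object; the grip force is fixed at half the most. Time passes only in rows, so rows that do not move let the fingers close. It gives the time, the measured TCP pose, the force and the opening at its end, in the units of the state.
- bot.read_state(): the state, without advancing time (a new reading comes with each control period).
- bot.capture(name): name is "side" or "top"; returns (picture, depth): 480x640x3 uint8, blue, green, red; 480x640 float32, m along the optical axis (not along the pixel's ray), 0 where there is no reading.
- bot.camera_info(name): a dict with "K" (3x3 intrinsics, pixels), "R" (3x3) and "t" (3): a world point X has camera coordinates R X + t. Camera axes: x right, y down, z forward; pixel columns grow to the right and rows downward; lengths in m; the calibration is good to about 2 mm. A picture is of the moment at which its call begins. camera_info takes no time and is no camera call.
- bot.hand_in(): hands the job in, once; it reports no verdict.
Trained networks look in the newest picture that a camera, given by its name, has taken for a name from the list of things; names that differ only in an ending like _2 or _b are one class to them, and where a whole thing is asked for, a point or a joint stands for the part that bears it (a point fixed in the world has none). Each returns a list of dicts, best first, with "p" (0 to 1); they miss things now and then, are a little off and sometimes report something else, mostly with a low value. They report only what shows in the picture. A call takes as long as a camera call. They do not tell look-alikes from the thing itself.
- bot.find_in(camera, thing): "bbox" ([left, top, right, bottom] in pixels, round what is visible of it).
- bot.trace(camera, thing): "region" (480x640 bool, what is visible of it) and "bbox" ([left, top, right, bottom] in pixels, round what is visible of it).
The state is a dict: "time_s": time; "joint_positions": joint angles; "qvel": joint speeds; "tau": joint torques, N m; "position": TCP position; "tcp_rot": TCP orientation; "force": force on the tool from outside, world axes, zero at the start; "moment": the same for the moment, N m; "opening": opening from 0.0 (shut) to 1.0 (fully open).
Only numpy, scipy, OpenCV 4.12 (cv2) and the standard library are available. Lean on these libraries where they do the work, as an engineer would, in place of code of your own. Each camera call takes 0.05 s, during which the arm holds its last target.

### The job

Stand the white filter cell upright on the white board between the two jaws of the bar clamp, its two halves facing the jaws' pads, and let go of it. Then pump the clamp's ivory trigger, moving the jaw by that alone, until both pads bear on the cell and the sprung pad is pressed about half-way into its jaw; never press it almost fully in, which would squash the gasket, and do not topple the cell or disturb the bottle, the jar or the dish of bolts. The jaw slips back when the trigger is let go, so finish while still holding the trigger squeezed, with the cell pinched like that, ready for its bolts.

Things in the scene. Friction and masses are not known exactly. Their poses are not given: they have to be found in the camera images.
- cell_mid (a point): Centre (half-way up) of the filter cell: loose block, 44 mm along its x, 40 along its y, 66 tall (z), 0.12 to 0.26 kg, upright on the bench at first. Two white halves meet at a blue gasket seam (x-z plane), so the halves' outer faces look along y. Two 10 mm nipples on top. Best gripped across its x, 15 mm above this centre, so that the fingers stay above the clamp.
- clamp: Slate one-hand bar clamp lying on its side, fixed on a white board (210 x 280 mm, top 12 mm over the bench). Origin: at bench height, on the line of the bar, in the plane of the near jaw's pad face. y runs along the bar (its top 35 mm over the bench) to the far jaw; jaws stick out to x = 56 mm; pistol grip and trigger to -x. Housing: x -17 to 17, y -54 to -4 mm, 43 mm high; jaws 44 mm high.
- seat (a point): Where the middle of the cell's underside belongs: on the board's top, 12 mm over the bench, 34 mm from the bar's line, 22 mm from the near pad's face (2 mm of air to the cell). A cell standing some mm too far off is pushed up to the near pad by the far jaw. Axes as the clamp's; the cell's y goes along the clamp's y, either way round.
- fixed_pad_face (a point): Centre of the face of the near jaw's black rubber pad, a fixed disc of 28 mm diameter that looks to the clamp's +y, 34 mm over the bench. Axes as the clamp's.
- pad_face (a point): Centre of the face of the far jaw's sprung rubber pad, a disc of 28 mm diameter that looks to the clamp's -y, 34 mm over the bench. It stands on an orange shank of which 12 mm can be pressed into the jaw. Axes as the clamp's.
- jaw (a joint): How far bar and far jaw have moved towards the near jaw (m). At 0 the pad faces are 82 mm apart; it starts between 0 and 0.028. The cell (40 mm) is touched by both pads at about 0.042; beyond that the sprung pad gives way. Friction about 2.5 N.
- pad (a joint): How far the far jaw's sprung pad is pressed into that jaw (m): 0 free, 0.006 half-way, 0.012 fully in. Spring of 0.9 N per mm.
- trigger (a joint): Trigger angle (rad): 0 released, 0.30 fully squeezed (own stop); sprung back, 5 to 7 N at the squeezing place plus the jaw's friction and load. A full squeeze moves the jaw about 11.5 mm, the first mm of the travel being play; on release it drops back to the last 5 mm notch, so 10 mm remain (first squeeze, off a notch: 7 to 12.5 mm). 1 mm there moves the jaw 1 mm.
- trigger_front (a point): Point on the ivory trigger's front (the face towards the clamp's +y) at the squeezing place, 28 mm over the bench. The trigger is 24 mm high (16 to 40 mm over the bench), 12 thick, 74 long, hinged at clamp x -20, y -22 mm about the vertical. Moves and turns with it.
- handle_back (a point): Point on the back of the fixed pistol grip (the face towards the clamp's -y) at the squeezing place, 28 mm over the bench. The grip is 18 mm thick (y) and 28 high (14 to 42 mm over the bench). Along the clamp's y it is 51 mm from here to the trigger's front when released, 38 when fully squeezed. Axes as the clamp's.
- squeeze_mid (a point): Midway between the grip's back and the fully squeezed trigger's front, 28 mm over the bench, 62 mm from the bar's line. Fingers straddling grip and trigger from above, centred here and closing along the clamp's y, bring the trigger fully home when 38 mm apart; the trigger's side does the moving, as the grip does not give way. Axes as the clamp's.
- amber_bottle: Bystander: amber glass bottle, 60 mm diameter, 125 mm tall, loose, origin under its centre.
- white_jar: Bystander: white jar, 60 mm diameter, 95 mm tall, loose, origin under its centre.
- bolt_dish: Bystander: shallow white dish with four bolts, 90 mm diameter, 18 mm tall, loose, origin under its centre.
Not all that is in view belongs to the job. What is shaped like the part that bears cell_mid but red or yellow is not meant.

How it is judged:
By the outcome, as a careful person would: the job done as asked, in the order asked, and still so for the second after the job is handed in, while the arm keeps its last pose, push and grip.
It also fails if it takes over 51 s, if anything falls off the work surface, if the arm or the gripper's body presses on something with over 40 N, if the wrist force passes 120 N, or if a joint passes its speed limit or range.

## Working session

There is one attempt and no reset: what is moved stays moved. The work goes in short steps, Python scripts to look and compute and a tool call to move; the robot and the scene stay as the last step left them, time stands still between calls to the robot, and variables do not carry over. Pictures are saved under pics/ and viewed, and the job is handed in when it is done.

Besides the shell and the picture viewer there is one more tool, called by a JSON object that holds its "op" and its "data", one argument or row to a line. servo_tool: Moves the arm, as the interface text tells. Its arguments: {"type":"object","properties":{"increments":{"type":"array","items":{"type":"array"}}},"required":["increments"]}

```bash
mkdir -p pics; ls; python3 - <<'E'
from rig import bot
import cv2,numpy as np
for n in("side","top"):
    im,d=bot.capture(n); cv2.imwrite(f"pics/{n}0.png",im); np.savez(f"{n}0.npz",im=im,d=d)
    c=bot.camera_info(n); print(n,np.round(c["K"],1).tolist(),np.round(c["R"],3).tolist(),np.round(c["t"],3).tolist())
    for t in("cell_mid","clamp","trigger","pad_face","handle_back"):
        r=bot.find_in(n,t); print(t,[(np.round(x["bbox"]).tolist(),round(x["p"],2)) for x in r[:5]])
s=bot.read_state(); print(s); print(bot.hold_point_z)
E
```

```text
pics
side [[605.5, 0.0, 317.8], [0.0, 605.5, 234.0], [0.0, 0.0, 1.0]] [[-0.772, -0.635, -0.007], [-0.451, 0.556, -0.699], [0.448, -0.536, -0.715]] [0.494, 0.293, 1.229]
cell_mid [([404.0, 173.0, 428.0, 203.0], 0.96), ([421.0, 194.0, 447.0, 228.0], 0.93), ([422.0, 157.0, 443.0, 189.0], 0.84), ([239.0, 248.0, 326.0, 306.0], 0.15)]
clamp [([226.0, 230.0, 374.0, 343.0], 0.86)]
trigger [([302.0, 271.0, 320.0, 300.0], 0.76), ([282.0, 169.0, 304.0, 208.0], 0.59)]
pad_face []
handle_back [([224.0, 231.0, 375.0, 347.0], 0.66)]
top [[466.0, 0.0, 316.1], [0.0, 466.0, 247.8], [0.0, 0.0, 1.0]] [[-0.016, -1.0, 0.005], [-0.987, 0.015, -0.159], [0.159, -0.008, -0.987]] [0.028, 0.617, 1.088]
cell_mid [([427.0, 264.0, 448.0, 291.0], 0.9), ([407.0, 309.0, 434.0, 328.0], 0.76), ([463.0, 270.0, 490.0, 291.0], 0.6)]
clamp [([206.0, 218.0, 331.0, 319.0], 0.62), ([426.0, 262.0, 449.0, 290.0], 0.61)]
trigger [([252.0, 265.0, 273.0, 298.0], 0.49)]
pad_face [([230.0, 235.0, 235.0, 243.0], 0.39), ([253.0, 266.0, 274.0, 297.0], 0.17)]
handle_back [([207.0, 220.0, 327.0, 317.0], 0.7)]
{'time_s': 0.6, 'joint_positions': array([-7.84098240e+01,  3.02222989e+01,  8.20884516e+01,  5.07008916e-04,
        6.76894627e+01, -1.02274175e+01]), 'qvel': array([ 0.02337023, -0.04253539,  0.0395844 ,  0.07396836,  0.03964831,
        0.07857834]), 'tau': array([-1.73739903e-03, -4.39745414e+01, -1.76889789e+01,  6.33115601e-02,
        5.06959227e-02, -1.86019707e-05]), 'position': array([ 0.23230545, -0.58019114,  0.22255716]), 'tcp_rot': array([[ 9.28372998e-01,  3.71649804e-01,  7.27197450e-06],
       [ 3.71649804e-01, -9.28372998e-01,  5.29014628e-06],
       [ 8.71718660e-06, -2.20860106e-06, -1.00000000e+00]]), 'force': array([ 0.31463491, -0.43040401,  0.55781912]), 'moment': array([-0.00531572,  0.01083483, -0.00540923]), 'opening': 1.0015477038391798}
-0.0187
```

View pics/side0.png

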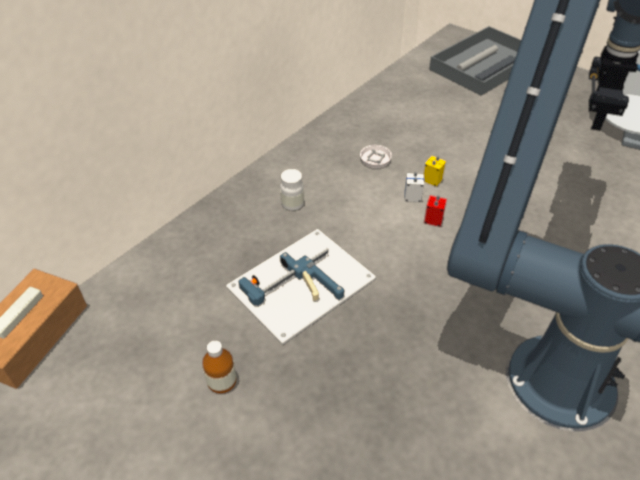

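View pics/top0.png

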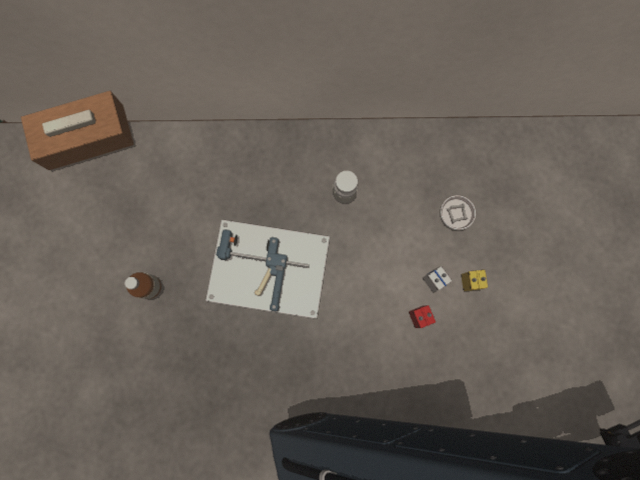

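```bash
python3 - <<'E'
import cv2,numpy as np
s=np.load("side0.npz")["im"];t=np.load("top0.npz")["im"]
cv2.imwrite("pics/c_s.png",cv2.resize(s[215:355,215:385],None,fx=4.5,fy=4.2,interpolation=cv2.INTER_CUBIC))
cv2.imwrite("pics/c_t.png",cv2.resize(t[205:330,190:345],None,fx=5,fy=4.8,interpolation=cv2.INTER_CUBIC))
a=cv2.resize(s[140:240,380:480],(400,400),interpolation=cv2.INTER_CUBIC);b=cv2.resize(t[245:345,395:495],(400,400),interpolation=cv2.INTER_CUBIC)
cv2.imwrite("pics/c_cells.png",np.hstack([a,b]))
E
```

```text
(no output)
```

View pics/c_s.png

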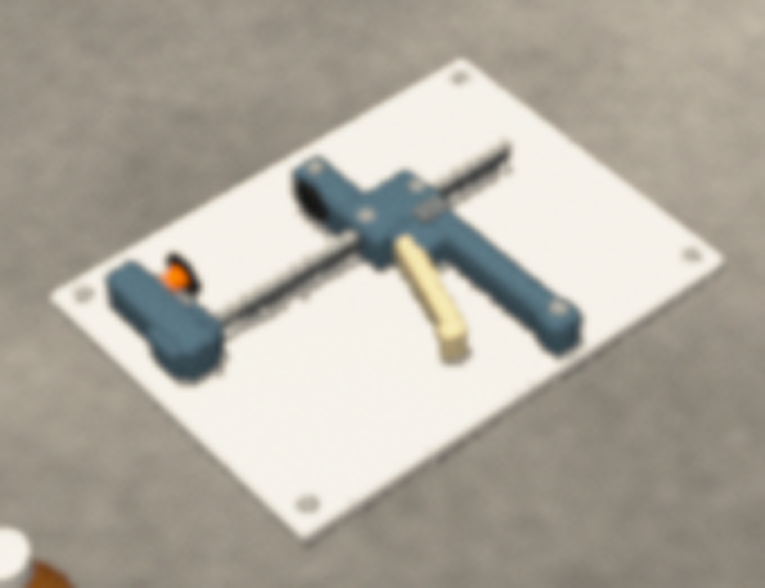

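View pics/c_t.png

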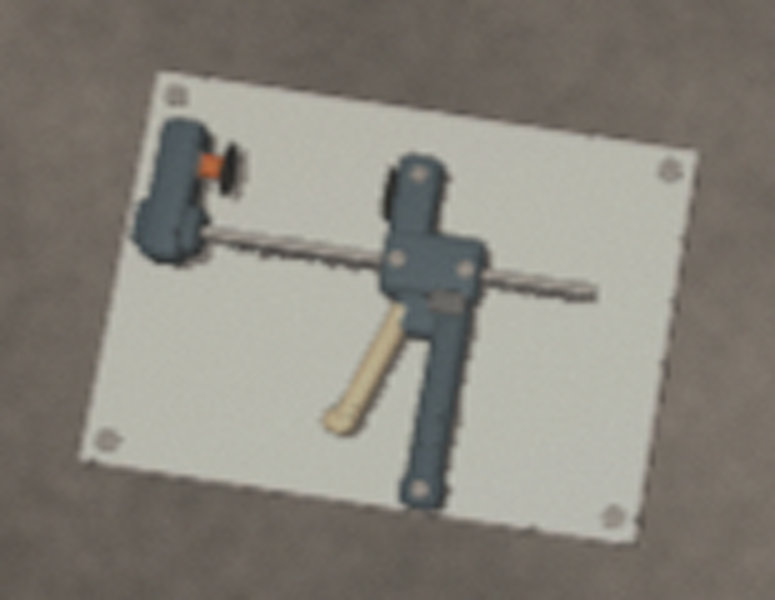

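View pics/c_cells.png

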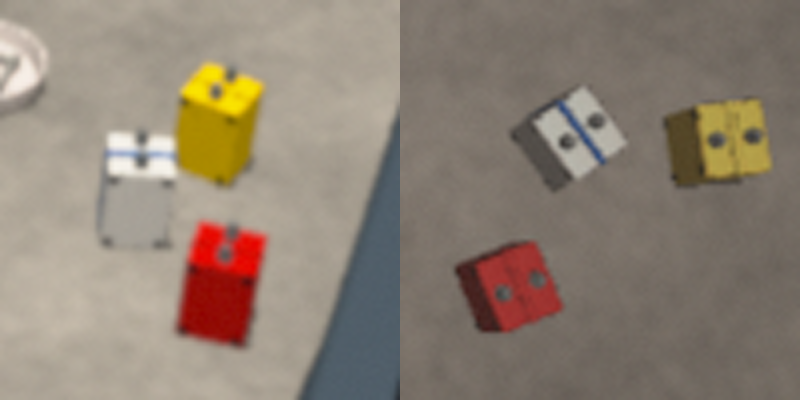

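White cell is at side (415,187) and top (438,278), with its blue seam and grey nipples. The look-alikes are red at side (436,211) / top (423,317) and yellow at side (434,171) / top (477,280). I choose the white one. In the top view the bar runs left to right, the near jaw points up, the trigger is at (263,281) and the grip is to its right. Now I'll measure.

```bash
cat > h.py <<'E'
import numpy as np,cv2,json
from rig import bot
C={n:{k:np.array(v,float) for k,v in bot.camera_info(n).items() if k in("K","R","t")} for n in("side","top")}
def proj(n,X):
    c=C[n];Y=np.atleast_2d(X)@c["R"].T+c["t"];p=Y@c["K"].T;return p[:,:2]/p[:,2:]
def ray(n,uv):
    c=C[n];uv=np.atleast_2d(uv);d=np.c_[uv,np.ones(len(uv))]@np.linalg.inv(c["K"]).T
    return -c["R"].T@c["t"], d@c["R"]
def atz(n,uv,z):
    o,d=ray(n,uv);return o+d*((z-o[2])/d[:,2])[:,None]
def deproj(n,uv,dep):
    o,d=ray(n,uv);return o+d*np.asarray(dep)[:,None]
def tri(us,ut):
    o1,d1=ray("side",us);o2,d2=ray("top",ut);d1=d1[0];d2=d2[0]
    A=np.c_[d1,-d2];s=np.linalg.lstsq(A,o2-o1,rcond=None)[0]
    a=o1+s[0]*d1;b=o2+s[1]*d2;return (a+b)/2,np.linalg.norm(a-b)
E
python3 - <<'E'
from h import *
T=np.load("top0.npz");S=np.load("side0.npz")
for n,z in(("top",T),("side",S)):
    im,d=z["im"].astype(int),z["d"]
    b,g,r=im[...,0],im[...,1],im[...,2]
    m=(b-r>18)
    v,u=np.nonzero(m&(d>0))
    box=(200,345,215,325) if n=="top" else (220,380,228,350)
    k=(u>box[0])&(u<box[1])&(v>box[2])&(v<box[3]);u,v=u[k],v[k]
    P=deproj(n,np.c_[u,v],d[v,u]); print(n,len(P),P.min(0).round(3),P.max(0).round(3),np.percentile(P[:,2],[5,25,50,75,95]).round(4))
    # board corners
    # cells blue seam & top depth
    bx=(425,450,262,292) if n=="top" else (403,428,172,204)
    uu,vv=np.meshgrid(np.arange(bx[0],bx[1]),np.arange(bx[2],bx[3])); P=deproj(n,np.c_[uu.ravel(),vv.ravel()],d[vv,uu].ravel())
    k=P[:,2]>0.055;print("celltop",k.sum(),P[k].mean(0).round(4),np.percentile(P[k,2],[10,50,90]).round(4))
    # nipples / blue
    mm=(b-r>40)[bx[2]:bx[3],bx[0]:bx[1]]
    print("blue",np.c_[uu[mm],vv[mm]].mean(0) if mm.any() else None, mm.sum())
    # board floor
for n,cs in(("side",[(227,285),(318,232),(375,276),(283,340)]),("top",[(221.5,220),(329,236),(317,318),(206.5,301)])):
    print(n,atz(n,cs,0.012).round(4).tolist())
E
```

```text
Traceback (most recent call last):
ValueError: zero-size array to reduction operation minimum which has no identity
```

```bash
python3 - <<'E'
from h import *
T=np.load("top0.npz");S=np.load("side0.npz")
print(T["im"][262,277],T["im"][290,277],T["im"][250,300],T["im"][285,258],T["im"][330,250],S["im"][268,300], (T["d"]>0).mean(),(S["d"]>0).mean())
for n,z in(("top",T),("side",S)):
    im,d=z["im"].astype(int),z["d"]
    b,g,r=im[...,0],im[...,1],im[...,2]
    m=(b-r>10)
    v,u=np.nonzero(m)
    box=(200,345,215,325) if n=="top" else (220,380,228,350)
    k=(u>box[0])&(u<box[1])&(v>box[2])&(v<box[3]);u,v=u[k],v[k];print(n,len(u))
    k=d[v,u]>0;u,v=u[k],v[k]
    P=deproj(n,np.c_[u,v],d[v,u]); print(len(P),P.min(0).round(3),P.max(0).round(3),np.percentile(P[:,2],[5,25,50,75,95]).round(4))
    bx=(425,450,262,292) if n=="top" else (403,428,172,204)
    uu,vv=np.meshgrid(np.arange(bx[0],bx[1]),np.arange(bx[2],bx[3])); P=deproj(n,np.c_[uu.ravel(),vv.ravel()],d[vv,uu].ravel())
    k=P[:,2]>0.055;print("celltop",k.sum(),P[k].mean(0).round(4),np.percentile(P[k,2],[10,50,90]).round(4))
    mm=(b-r>40)[bx[2]:bx[3],bx[0]:bx[1]]
    print("blue",np.c_[uu[mm],vv[mm]].mean(0) if mm.any() else None, mm.sum())
for n,cs in(("side",[(227,285),(318,232),(375,276),(283,340)]),("top",[(221.5,220),(329,236),(317,318),(206.5,301)])):
    print(n,atz(n,cs,0.012).round(4).tolist())
E
```

```text
[103  99  90] [98 96 86] [172 182 183] [175 185 184] [ 89  97 104] [133 120  91] 0.995986328125 0.9959147135416667
top 706
706 [0.469 0.095 0.031] [0.664 0.262 0.049] [0.0373 0.0397 0.0415 0.0433 0.0456]
celltop 315 [ 0.5385 -0.2735  0.0683] [0.0615 0.0645 0.0687]
blue [439.85714286 277.71428571] 21
side 1098
1094 [0.464 0.098 0.006] [0.664 0.27  0.049] [0.0254 0.0358 0.039  0.0411 0.0436]
celltop 220 [ 0.5244 -0.2467  0.0815] [0.058  0.0626 0.0684]
blue [413. 178.] 5
side [[0.6948, 0.2616, 0.012], [0.6409, -0.0021, 0.012], [0.447, 0.0252, 0.012], [0.4945, 0.293, 0.012]]
top [[0.6986, 0.2574, 0.012], [0.6532, -0.0151, 0.012], [0.4484, 0.0186, 0.012], [0.4942, 0.2911, 0.012]]
```

```bash
cat >> h.py <<'E'
from scipy.optimize import least_squares
def boardfit(n,im,box):
    g=im.min(2).astype(np.uint8); sub=np.zeros_like(g); sub[box[2]:box[3],box[0]:box[1]]=g[box[2]:box[3],box[0]:box[1]]
    th=145 if n=="top" else 185
    m=(sub>th).astype(np.uint8); nn,lab,st,_=cv2.connectedComponentsWithStats(m); i=1+np.argmax(st[1:,4])
    cs,_=cv2.findContours((lab==i).astype(np.uint8),cv2.RETR_EXTERNAL,cv2.CHAIN_APPROX_NONE)
    c=max(cs,key=len)[:,0].astype(float)
    P=atz(n,c,0.012)[:,:2]
    def res(q):
        a=q[2];R=np.array([[np.cos(a),-np.sin(a)],[np.sin(a),np.cos(a)]])
        L=(P-q[:2])@R
        return np.maximum(abs(L[:,0])-.105+q[3],abs(L[:,1])-.14+q[3])  # signed-ish
    r=least_squares(res,[.57,.138,-.15,0],loss="soft_l1",f_scale=.001)
    return r.x,np.sqrt(np.mean(r.fun**2)),len(c)
E
python3 - <<'E'
from h import *
T=np.load("top0.npz");S=np.load("side0.npz")
bt=boardfit("top",T["im"],(195,345,210,330)); bs=boardfit("side",S["im"],(218,385,225,352)); print(bt,bs)
for n,z,q in(("top",T,bt[0]),("side",S,bs[0])):
    im,d=z["im"].astype(int),z["d"]; bb,g,r=im[...,0],im[...,1],im[...,2]
    a=q[2];R=np.array([[np.cos(a),-np.sin(a)],[np.sin(a),np.cos(a)]])
    box=(200,345,215,325) if n=="top" else (220,380,228,350)
    vis=np.full((600,480,3),255,np.uint8)
    vv,uu=np.mgrid[box[2]:box[3],box[0]:box[1]]; vv=vv.ravel();uu=uu.ravel()
    P=deproj(n,np.c_[uu,vv],d[vv,uu]);L=(P[:,:2]-q[:2])@R
    for (x,y),z_,c in zip(L,P[:,2],z["im"][vv,uu]):
        if z_>0.022: 
            px=(int(240-y*1600-0),int(300-x*2000)); px=(int(240-y*1600),int(300-x*1600*1.25)); cv2.circle(vis,px,3,tuple(map(int,c)),-1)
    cv2.imwrite(f"pics/bev_{n}.png",vis)
    sl=(bb-r>10)[vv,uu]&(P[:,2]>.03)
    print(n,"slate local x",L[sl,0].min().round(4),L[sl,0].max().round(4),"y",L[sl,1].min().round(4),L[sl,1].max().round(4))
    # near jaw: x>0.0? print histogram in y for rows
    for x0 in np.arange(-.1,.1,.01):
        k=sl&(L[:,0]>x0)&(L[:,0]<x0+.01); 
        if k.any(): print(round(x0,3),k.sum(),np.sort(L[k,1]*1000).round(0).astype(int).tolist()[::3])
E
```

```text
(array([ 0.56673483,  0.13848658, -0.12260346,  0.0082527 ]), np.float64(0.03355504894055684), 484) (array([ 0.56981057,  0.14221017, -0.11821304,  0.00977031]), np.float64(0.034290585613508), 645)
top slate local x -0.0952 0.0847 y -0.0398 0.1286
-0.1 9 [-33, -30, -21]
-0.09 12 [-35, -32, -29, -22]
-0.08 20 [-33, -31, -29, -28, -26, -24, -22]
-0.07 20 [-34, -32, -30, -28, -27, -25, -23]
-0.06 19 [-34, -31, -30, -28, -26, -24, -23]
-0.05 25 [-35, -34, -32, -30, -28, -27, -25, -23, -22]
-0.04 22 [-35, -33, -31, -29, -28, -26, -25, -23]
-0.03 20 [-35, -34, -32, -30, -29, -27, -24]
-0.02 21 [-36, -33, -31, -31, -28, -27, -26]
-0.01 41 [-35, -34, -32, -30, -30, -27, -25, -22, -20, -19, -17, -15, -12, -10]
-0.0 18 [-19, -16, -14, -12, -11, -8]
0.01 57 [-40, -37, -34, -29, -25, -22, -18, -15, -13, -12, -10, -8, -7, -5, -3, 0, 2, 109, 116]
0.02 85 [-31, -28, -26, -24, -23, -21, -19, -17, -16, -14, -12, -11, -9, -7, -2, 3, 102, 104, 109, 110, 112, 114, 116, 117, 118, 121, 123, 124, 128]
0.03 111 [-40, -38, -35, -33, -31, -29, -27, -25, -23, -22, -20, -18, -16, -15, -12, -11, -8, -7, -5, -2, 
[... 1544 characters left out ...]
 -12, -11, -9, -8, 1, 3, 5, 6, 94, 99, 101, 104, 106, 107, 109, 111, 113, 114, 118, 119, 121, 123, 125, 125, 127, 128, 130, 130]
0.03 104 [-41, -36, -29, -26, -23, -19, -17, -12, -9, -9, -4, -3, -1, 3, 4, 4, 6, 7, 101, 103, 107, 108, 110, 112, 113, 116, 118, 118, 121, 122, 123, 127, 127, 129, 130]
0.04 72 [-14, -12, -11, -9, -6, -4, -3, 0, 1, 3, 5, 7, 106, 107, 109, 111, 113, 115, 116, 118, 121, 121, 123, 125]
0.05 59 [-16, -12, -9, -8, -4, -2, 0, 1, 107, 110, 113, 115, 116, 117, 119, 120, 121, 123, 124, 125]
0.06 55 [-14, -10, -8, -4, -3, -2, 1, 105, 107, 109, 110, 112, 115, 118, 119, 122, 122, 123, 124]
0.07 39 [-5, -3, 1, 104, 107, 109, 110, 112, 114, 116, 118, 121, 122]
0.08 5 [108, 118]
```

```bash
python3 - <<'E'
s=open('h.py').read()
s=s.replace("c=max(cs,key=len)[:,0].astype(float)","""hl=cv2.convexHull(max(cs,key=len))[:,0].astype(float)
    c=[]
    for p,q in zip(hl,np.roll(hl,-1,0)):
        k=int(np.hypot(*(q-p)))+1
        c+= [p+(q-p)*t for t in np.arange(k)/k]
    c=np.array(c)""")
open('h.py','w').write(s)
E
python3 - <<'E'
from h import *
T=np.load("top0.npz");S=np.load("side0.npz")
bt=boardfit("top",T["im"],(195,345,210,330)); bs=boardfit("side",S["im"],(218,385,225,352))
for b in (bt,bs): print(b[0].round(4),np.degrees(b[0][2]).round(2),b[1].round(4))
for n,z,q in(("top",T,bt[0]),("side",S,bs[0])):
    im=z["im"].copy()
    a=q[2];R=np.array([[np.cos(a),-np.sin(a)],[np.sin(a),np.cos(a)]])
    K=np.array([(.105,.14),(.105,-.14),(-.105,-.14),(-.105,.14)])@R.T+q[:2]
    p=proj(n,np.c_[K,np.full(4,.012)])
    big=cv2.resize(im,None,fx=4,fy=4,interpolation=cv2.INTER_CUBIC)
    cv2.polylines(big,[np.int32((p+.5)*4)],True,(0,0,255),1)
    box=(195,345,210,330) if n=="top" else (218,385,225,352)
    cv2.imwrite(f"pics/b_{n}.png",big[box[2]*4:box[3]*4,box[0]*4:box[1]*4])
    # bar direction: pixel points grey on bar? use find network for cell
    pass
# bar ends by eye in the top view: crop (205,235)/(595,292) at scale 5x4.8, offset 190,205
P=atz("top",[(190+215/5,205+236/4.8),(190+380/5,205+260/4.8),(190+485/5,205+278/4.8),(190+595/5,205+294/4.8)],.033);print(P.round(4).tolist())
for i in (1,2,3): print(np.degrees(np.arctan2(P[0,0]-P[i,0],P[0,1]-P[i,1])))
E
```

```text
[ 0.5779  0.1349 -0.1744  0.0059] -9.99 0.0203
[ 5.714e-01  1.439e-01 -1.703e-01  5.000e-04] -9.75 0.0004
[[0.6072, 0.2235, 0.033], [0.5935, 0.1421, 0.033], [0.5834, 0.0904, 0.033], [0.5743, 0.0364, 0.033]]
9.531056964842227
10.120909026997188
9.95039587768179
```

View pics/b_top.png

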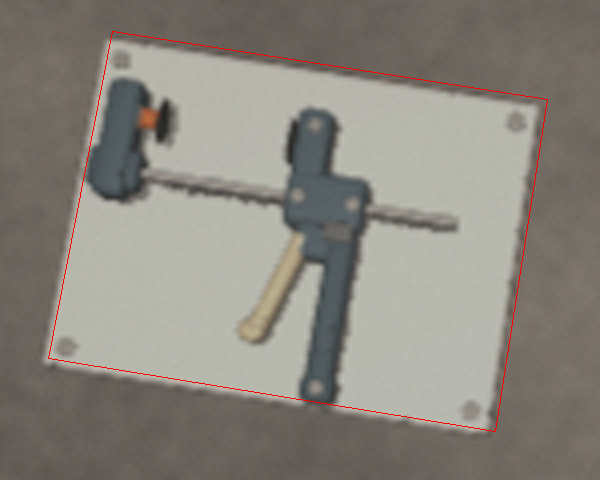

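View pics/b_side.png

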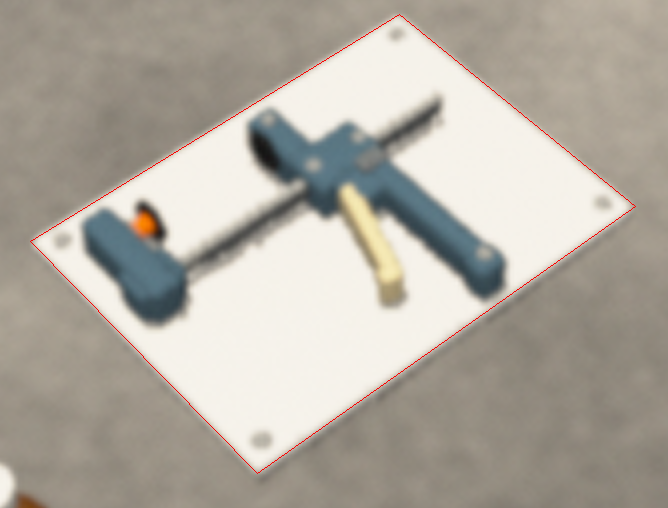

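```bash
sed -i 's/th=145/th=130/' h.py; python3 - <<'E'
from h import *
T=np.load("top0.npz");S=np.load("side0.npz")
print(T["im"].min(2)[215:325:6,200:340:8])
bt=boardfit("top",T["im"],(195,345,210,330)); print(bt[0].round(4),np.degrees(bt[0][2]),bt[1])
E
```

```text
[[ 94  95  95  90  88  93  91  85  86  93  90  87  94  95  89  92  96  93]
 [ 97  99  95 167 140  93  88  85  89  87  88  93  92  98  97 102  99 101]
 [102 101  97 153 171 170 169 171 168 115  90  92  90  92  91  97 101  98]
 [101 103  99  79 105 170 171 171 171 171 171 172 173 163  98  96  99  97]
 [ 96  98  98  82  64 170 170 171 172  91 173 174 172 172 173 174 153  99]
 [ 99  95 127  83 160 172 174 174 173  83 172 171 172 173 173 174 128  98]
 [ 99  95 137  87 135 172 174 173 171  86 172 173 172 174 172 174  96 100]
 [ 99  95 172  77 142 119  95 136 150  86  88 152 171 173 173 173 100  99]
 [ 92  98 173 171 172 172 173 172 173  90  90  94 132 143 172 173  98 102]
 [ 95  95 173 173 174 173 173 172 174  88 101 172 174 174 174 173 104 101]
 [ 92  94 173 173 172 172 173 172 158  89  82 174 173 173 174 171 103 101]
 [ 96  93 172 173 172 173 172 174 139 174  77 174 171 173 174 175 105 106]
 [ 92 136 172 174 173 173 172 174  82 175  66 172 173 172 174 169 107 107]
 [ 92 172 173 171 174 172 172 132 175 145  77 172 173 174 177 141 103 104]
 [ 90 170 172 173 174 173 172 174 174  82 137 175 176 174 173  94 103 103]
 [ 91  93  86  87 114 169 172 172 172  98 176 175 174 174 173 100 103 106]
 [ 90  90  83  89  91  91  92  94  83  94 175 175 174 175 127  97  99 100]
 [ 85  87  86  93  84  92  91  90  89  87  87  92  96 104 159  97 102  96]
 [ 89  91  89  87  87  92  91  94  87  83  90  88  91  93  98  94  96 100]]
[ 0.5779  0.1345 -0.1744  0.0052] -9.994995746091014 0.019943210159836054
```

```bash
sed -i 's/(lab==i).astype(np.uint8)/cv2.morphologyEx(m,cv2.MORPH_CLOSE,np.ones((15,15),np.uint8))/; s/th=130/th=140/' h.py; python3 - <<'E'
from h import *
T=np.load("top0.npz");S=np.load("side0.npz")
for n,I,bx in (("top",T,(195,345,210,330)),("side",S,(218,385,225,352))):
    b=boardfit(n,I["im"],bx); print(b[0].round(4),np.degrees(b[0][2]),b[1])
    q=b[0];a=q[2];R=np.array([[np.cos(a),-np.sin(a)],[np.sin(a),np.cos(a)]])
    # floor height check of board from depth
    d=I["d"]; pts=[(0.08,-.1),(-.08,.1),(-.08,0.05),(0.08,0.06),(-.08,-.1)]
    W=np.c_[np.array(pts)@R.T+q[:2],np.full(5,.012)];p=np.round(proj(n,W)).astype(int)
    print((deproj(n,p,[np.median(d[v-2:v+3,u-2:u+3]) for u,v in p])-W).round(4).tolist())
E
```

```text
[ 0.5745  0.1393 -0.1719  0.0016] -9.849204574812637 0.00036007028850416293
[[-0.0003, 0.0011, -0.0007], [0.0006, -0.0007, -0.0009], [0.001, -0.001, -0.0014], [0.0005, 0.0002, -0.0012], [-0.0003, 0.0007, -0.0006]]
[ 5.714e-01  1.439e-01 -1.703e-01  5.000e-04] -9.75485724073117 0.00044808584302683506
[[0.0008, -0.0023, -0.0023], [0.0016, -0.0011, -0.0017], [0.0005, -0.0011, -0.0015], [0.0018, 0.0, -0.0025], [0.0015, -0.0006, -0.0029]]
```

```bash
python3 - <<'E'
from h import *
from scipy.optimize import minimize
T=np.load("top0.npz");S=np.load("side0.npz")
M={}
for n,tgt in(("top",(438,278)),("side",(415,188))):
    for r in bot.trace(n,"cell_mid"):
        b=r["bbox"]
        if b[0]<tgt[0]<b[2] and b[1]<tgt[1]<b[3] and n not in M: M[n]=r["region"]; print(n,b,r["p"],r["region"].sum())
np.savez("cellmask.npz",**M)
def cub(q):
    a=q[2];R=np.array([[np.cos(a),-np.sin(a)],[np.sin(a),np.cos(a)]])
    K=np.array([(sx*.022,sy*.02) for sx in(-1,1) for sy in(-1,1)])@R.T+q[:2]
    return np.r_[np.c_[K,np.zeros(4)],np.c_[K,np.full(4,.066)]]
def cost(q,ns):
    s=0
    for n in ns:
        h=cv2.convexHull(np.float32(proj(n,cub(q))));m=np.zeros((960,1280),np.uint8)
        x0,y0=(380,230) if n=="top" else (360,130)
        big=np.zeros((800,1000),np.uint8);cv2.fillPoly(big,[np.int32(np.round(((h[:,0]-[x0,y0]+.5)*8-.5)*16))],1,shift=4)
        mm=np.kron(M[n][y0:y0+100,x0:x0+125].astype(np.uint8),np.ones((8,8),np.uint8))
        s+=(big!=mm).sum()/mm.sum()
    return s
for ns in(["top"],["side"],["top","side"]):
    best=min((minimize(cost,[.538,-.262,np.radians(a)],args=(ns,),method="Nelder-Mead",options=dict(initial_simplex=np.array([[.538,-.262,np.radians(a)],[.546,-.262,np.radians(a)],[.538,-.252,np.radians(a)],[.538,-.262,np.radians(a+10)]]))) for a in(-60,-40,30,50)),key=lambda r:r.fun)
    print(ns,best.x.round(4),np.degrees(best.x[2]).round(1),round(best.fun,3))
# seam & nipples in top at z=.066
im=T["im"].astype(int);bl=(im[...,0]-im[...,2]);
v,u=np.nonzero(bl[262:292,425:452]>15);u+=425;v+=262;w=bl[v,u]
P=atz("top",np.c_[u,v],.066)[:,:2];c=np.average(P,axis=0,weights=w);ev,E=np.linalg.eigh(np.cov(P.T,aweights=w));print("seam top",c.round(4),np.degrees(np.arctan2(E[1,1],E[0,1])).round(1),len(u))
E
```

```text
top [425.5, 268.1, 449.6, 290.7] 0.93 431
side [403.8, 173.9, 426.4, 202.7] 0.62 492
['top'] [ 0.5389 -0.2757  0.575 ] 32.9 0.076
['side'] [ 0.5362 -0.2686  0.5706] 32.7 0.074
['top', 'side'] [ 0.5389 -0.2746  0.5576] 31.9 0.246
seam top [ 0.5393 -0.2747] -146.3 35
```

Two views each fit well (rms 0.4 mm) but disagree by about (-3, +5) mm, so I'll check the cameras against the gripper's known pose while hovering over the cell.

{"op": "servo_tool", "data": {
  "increments": [
    [0,[50,-21.5,0],0],
    [0,[50,-21.5,0],0],
    [0,[50,-21.5,0],0],
    [0,[50,-21.5,0],0],
    [0,[50,-21.5,0],0]
  ]
}}

```text
time_s: 1.32
position: [0.4256, -0.3863, 0.2228]
tcp_rot: [[0.928, 0.371, 0.0], [0.371, -0.928, -0.001], [0.0, 0.001, -1.0]]
force: [-0.3, -0.7, -0.1]
opening: 1.003
```

{"op": "servo_tool", "data": {
  "increments": [
    [0,[50,-21.5,0],0],
    [0,[50,-21.5,0],0],
    [0,[48,-21.5,0],0],
    [0,[0,0,0],-10.2],
    [0,[0,0,0],-10.2]
  ]
}}

```text
time_s: 1.95
position: [0.5385, -0.2716, 0.2225]
tcp_rot: [[0.735, 0.678, -0.0], [0.678, -0.735, -0.0], [-0.0, 0.0, -1.0]]
force: [0.2, -0.5, 0.4]
opening: 1.003
```

{"op": "servo_tool", "data": {
  "increments": [
    [0,[0,0,8],-10.2],
    [0,[0,0,8],-10.2],
    [0,[0,0,8],-10.2],
    [0,[0,0,8],-10.2],
    [0,[0,0,8],-10.2]
  ]
}}

```text
time_s: 2.58
position: [0.5379, -0.2726, 0.1824]
tcp_rot: [[-0.062, 0.998, 0.0], [0.998, 0.062, -0.0], [-0.0, 0.0, -1.0]]
force: [-0.0, -0.2, 0.4]
opening: 0.999
```

{"op": "servo_tool", "data": {
  "increments": [
    [0,[0,0,8],-10.2],
    [0,[0,0,8],-10.2],
    [0,[0,0,8],-10.1],
    [0,[0,0,0],0],
    [0,[0,0,0],0]
  ]
}}

```text
time_s: 3.2
position: [0.5381, -0.2728, 0.1588]
tcp_rot: [[-0.553, 0.833, 0.0], [0.833, 0.553, -0.0], [-0.001, 0.0, -1.0]]
force: [-0.4, -0.9, 0.0]
opening: 0.998
```

```bash
python3 - <<'E'
from h import *
s=bot.read_state();print(s["time_s"],s["position"].round(4),s["tcp_rot"].round(4).tolist(),s["joint_positions"].round(1),s["opening"])
for n in("side","top"):
    im,d=bot.capture(n);np.savez(f"{n}1.npz",im=im,d=d)
    p=proj(n,s["position"])[0]; print(n,p)
    x,y=int(p[0])-50,int(p[1])-50
    big=cv2.resize(im[y:y+100,x:x+130],None,fx=6,fy=6,interpolation=cv2.INTER_CUBIC)
    for o in(-.0435,0,.0435):
        for zz in (0,-.03):
            q=proj(n,s["position"]+s["tcp_rot"]@np.array([0,o,zz]))[0]; cv2.drawMarker(big,tuple(int((a-b+.5)*6) for a,b in zip(q,(x,y))),(0,0,255),cv2.MARKER_CROSS,10)
    cv2.imwrite(f"pics/hov_{n}.png",big)
E
```

```text
3.2 [ 0.5381 -0.2728  0.1588] [[-0.553, 0.8332, 0.0005], [0.8332, 0.553, -0.0003], [-0.0005, 0.0002, -1.0]] [-37.5  33.   88.8   0.   58.2 -71.1] 0.9975195370504016
side [418.87080353 148.74716341]
top [450.09846269 273.6913347 ]
```

View pics/hov_side.png

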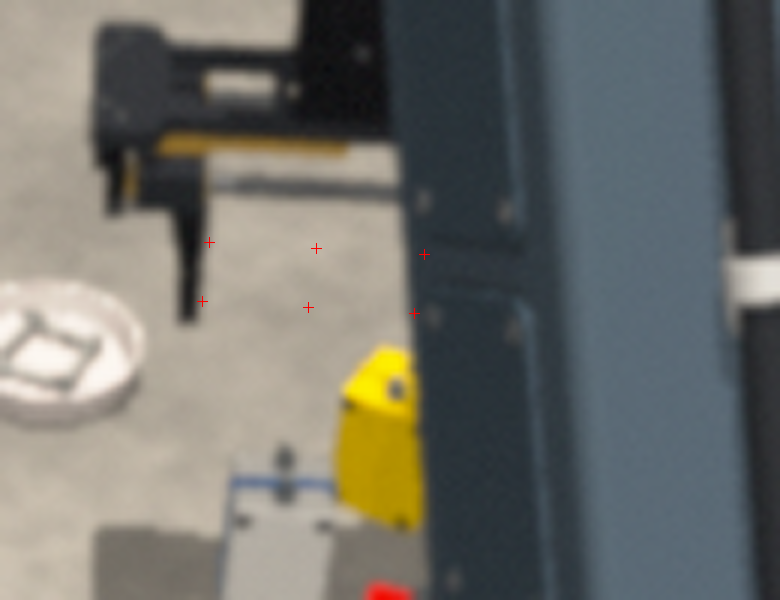

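View pics/hov_top.png

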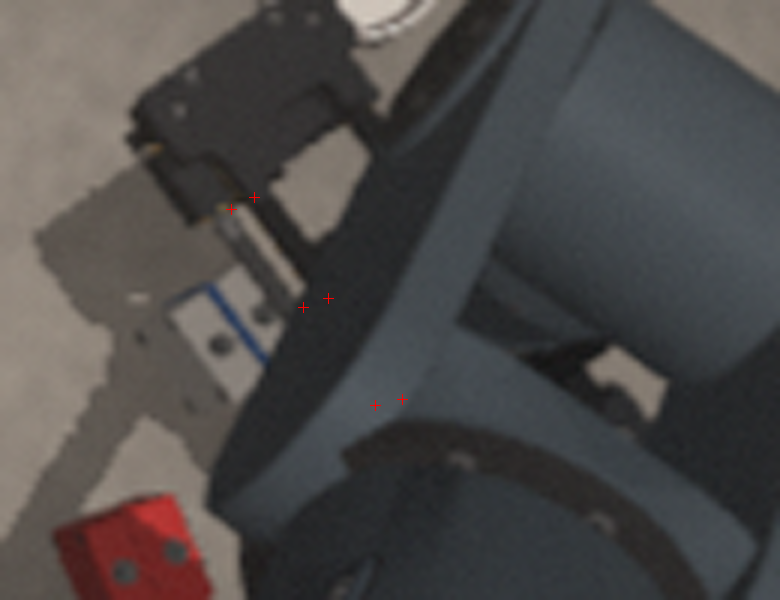

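```bash
python3 - <<'E'
from h import *
s=bot.read_state();R=s["tcp_rot"];p0=s["position"]
for n in("side","top"):
    z=np.load(f"{n}1.npz");d=z["d"]
    vv,uu=np.mgrid[0:480,0:640];vv=vv.ravel();uu=uu.ravel();k=d.ravel()>0
    P=deproj(n,np.c_[uu,vv][k],d.ravel()[k]);L=(P-p0)@R*1000
    for name,a,b in(("finger",-45,2),):
        k=(abs(L[:,1])<70)&(abs(L[:,1])>30)&(abs(L[:,0])<22)&(L[:,2]>a)&(L[:,2]<b+8)&(P[:,2]>.09)
        Q=L[k];o=np.argsort(Q[:,2]);print(n,name,k.sum());
        for zb in range(-45,10,5):
            q=Q[(Q[:,2]>=zb)&(Q[:,2]<zb+5)]
            if len(q): print(zb,len(q),q.min(0).round(1),q.max(0).round(1))
E
```

```text
side finger 76
-45 15 [ -4.   45.8 -44.8] [ 18.1  60.2 -40.1]
-40 5 [ 12.3  47.6 -39.7] [ 16.7  54.6 -35.1]
-35 7 [  9.4  46.8 -34.7] [ 17.9  56.9 -30.4]
-30 10 [  9.   49.1 -29.8] [ 20.2  56.4 -25.5]
-25 6 [  3.7  45.9 -24.6] [ 16.6  55.9 -20.1]
-20 7 [ 10.1  45.9 -19.9] [ 17.7  53.  -15.4]
-15 5 [ 12.4  47.7 -14.5] [ 21.1  54.8 -10.8]
-10 7 [ 6.4 47.3 -9.9] [18.4 54.8 -5.1]
-5 11 [-7.5 46.6 -4.9] [19.6 54.5 -0.3]
0 3 [13.8 46.3  0.4] [14.7 53.8  2.7]
top finger 1
-40 1 [  9.1  44.6 -36.6] [  9.1  44.6 -36.6]
```

{"op": "servo_tool", "data": {
  "increments": [
    [0.1,[-1.7,0,30],0],
    [0.1,[0,0,40],0],
    [0.1,[0,0,35],0],
    [0.1,[0,0,20],0],
    [0.1,[0,0,5],0]
  ]
}}

```text
time_s: 3.92
position: [0.5383, -0.2736, 0.0274]
tcp_rot: [[-0.554, 0.832, -0.002], [0.832, 0.554, 0.001], [0.002, -0.001, -1.0]]
force: [0.4, -0.0, 0.4]
opening: 0.898
```

{"op": "servo_tool", "data": {
  "increments": [
    [0.3,[0,0,0],0],
    [0.5,[0,0,0],0],
    [0.6,[0,0,0],0],
    [0.7,[0,0,0],0],
    [0.7,[0,0,0],0]
  ]
}}

```text
time_s: 4.55
position: [0.5388, -0.2743, 0.0291]
tcp_rot: [[-0.555, 0.832, 0.0], [0.832, 0.555, -0.001], [-0.001, -0.0, -1.0]]
force: [-1.9, -0.6, 3.6]
opening: 0.502
```

{"op": "servo_tool", "data": {
  "increments": [
    [0.7,[0,0,-10],0],
    [0.7,[0,0,-30],0],
    [0.7,[0,0,-40],0],
    [0.7,[0,0,-35],0],
    [0.7,[0,0,-5],0]
  ]
}}

```text
time_s: 5.18
position: [0.5404, -0.275, 0.1515]
tcp_rot: [[-0.555, 0.832, 0.005], [0.832, 0.555, -0.004], [-0.006, 0.002, -1.0]]
force: [-0.2, -0.5, -1.0]
opening: 0.506
```

```bash
python3 - <<'E'
from h import *
a=np.radians(-9.8);R=np.array([[np.cos(a),-np.sin(a)],[np.sin(a),np.cos(a)]])
for n,q,box in(("top",(.5745,.1393),(200,345,215,325)),("side",(.5714,.1439),(220,380,228,350))):
    z=np.load(f"{n}0.npz");I=z["im"].astype(int);d=z["d"]
    F=4
    im=cv2.resize(z["im"],None,fx=F,fy=F,interpolation=cv2.INTER_CUBIC).astype(int)
    v,u=np.mgrid[box[2]*F:box[3]*F,box[0]*F:box[1]*F]; u=u.ravel();v=v.ravel()
    c=im[v,u]; 
    uv=np.c_[(u+.5)/F-.5,(v+.5)/F-.5]
    P=atz(n,uv,.043);L=((P[:,:2]-q)@R)*1000
    dark=(c.max(1)<(150 if n=="top" else 165))&((c[:,0]-c[:,2])>2)
    iv=(c[:,2]-c[:,0]>(10 if n=="top" else 30))
    for x0 in range(-95,95,5):
        k=dark&(L[:,0]>=x0)&(L[:,0]<x0+5); ys=np.sort(L[k,1])
        seg=np.split(ys,np.nonzero(np.diff(ys)>3)[0]+1) if len(ys) else []
        Li=((atz(n,uv,.040)[:,:2]-q)@R)*1000
        ki=iv&(Li[:,0]>=x0)&(Li[:,0]<x0+5); yi=Li[ki,1]
        print(n,x0,[(round(g[0]),round(g[-1])) for g in seg if len(g)>8],"ivory",(yi.min().round(),yi.max().round()) if len(yi) else None)
E
```

```text
top -95 [(-44, -37), (-28, -23)] ivory (np.float64(-205.0), np.float64(149.0))
top -90 [(-43, -24)] ivory (np.float64(-205.0), np.float64(150.0))
top -85 [(-42, -26)] ivory (np.float64(-204.0), np.float64(151.0))
top -80 [(-42, -26)] ivory (np.float64(-203.0), np.float64(152.0))
top -75 [(-41, -26)] ivory (np.float64(-202.0), np.float64(153.0))
top -70 [(-42, -26)] ivory (np.float64(-202.0), np.float64(154.0))
top -65 [(-42, -25)] ivory (np.float64(-201.0), np.float64(155.0))
top -60 [(-42, -25)] ivory (np.float64(-200.0), np.float64(156.0))
top -55 [(-42, -25)] ivory (np.float64(-200.0), np.float64(157.0))
top -50 [(-42, -25)] ivory (np.float64(-199.0), np.float64(158.0))
top -45 [(-42, -25)] ivory (np.float64(-198.0), np.float64(159.0))
top -40 [(-42, -26)] ivory (np.float64(-197.0), np.float64(160.0))
top -35 [(-41, -25)] ivory (np.float64(-197.0), np.float64(161.0))
top -30 [(-42, -26)] ivory (np.float64(-196.0), np.float64(162.0))
top -25 [(-42, -25)] ivory (np.float64(-195.0), np.float64(163.0))
top -20 [(-42, -13)] ivory (np.float64(-194.0), np.float64(164.0))
top -15 [(-42, -
[... 2987 characters left out ...]
3)] ivory None
side 25 [(-40, 18), (99, 132)] ivory None
side 30 [(-40, 17), (100, 132)] ivory None
side 35 [(-14, 13), (104, 132)] ivory None
side 40 [(-13, 11), (105, 132)] ivory (np.float64(91.0), np.float64(103.0))
side 45 [(-12, 10), (106, 132)] ivory (np.float64(88.0), np.float64(103.0))
side 50 [(-12, 7), (105, 132)] ivory (np.float64(87.0), np.float64(103.0))
side 55 [(-12, 8), (104, 131)] ivory (np.float64(87.0), np.float64(102.0))
side 60 [(-12, 8), (105, 129)] ivory (np.float64(88.0), np.float64(99.0))
side 65 [(-13, -10), (-4, 8), (105, 126)] ivory None
side 70 [(-6, 5), (105, 124)] ivory None
side 75 [] ivory None
side 80 [] ivory None
side 85 [] ivory None
side 90 [] ivory None
```

{"op": "servo_tool", "data": {
  "increments": [
    [0.7,[20,20,0],0],
    [0.7,[39,40,0],0],
    [0.7,[39,40,0],0],
    [0.7,[39,40,0],0],
    [0.7,[39,40,0],0]
  ]
}}

```text
time_s: 5.8
position: [0.5901, -0.0257, 0.147]
tcp_rot: [[-0.555, 0.832, -0.003], [0.832, 0.555, 0.001], [0.002, -0.002, -1.0]]
force: [0.8, 0.7, -1.6]
opening: 0.504
```

{"op": "servo_tool", "data": {
  "increments": [
    [0.7,[39,40,0],0],
    [0.7,[39,40,0],0],
    [0.7,[39,40,0],0],
    [0.7,[23,19.5,0],0],
    [0.7,[0,0,0],8.7]
  ]
}}

```text
time_s: 6.42
position: [0.6279, 0.1693, 0.1466]
tcp_rot: [[-0.423, 0.906, -0.003], [0.906, 0.423, 0.0], [0.002, -0.002, -1.0]]
force: [0.9, -0.6, -1.3]
opening: 0.504
```

{"op": "servo_tool", "data": {
  "increments": [
    [0.7,[0,0,5],8.7],
    [0.7,[0,0,5],8.7],
    [0.7,[0,0,5],8.7],
    [0.7,[0,0,0],8.7],
    [0.7,[0,0,0],0]
  ]
}}

```text
time_s: 7.05
position: [0.628, 0.1661, 0.1319]
tcp_rot: [[0.168, 0.986, -0.003], [0.986, -0.168, -0.0], [-0.001, -0.003, -1.0]]
force: [0.7, 0.2, -0.9]
opening: 0.507
```

```bash
python3 - <<'E'
from h import *
s=bot.read_state();print(s["time_s"],s["position"].round(4),s["tcp_rot"].round(4).tolist(),s["joint_positions"].round(1),s["opening"])
for n in("side","top"):
    im,d=bot.capture(n);np.savez(f"{n}2.npz",im=im,d=d)
    x,y=(215,180) if n=="side" else (190,190)
    cv2.imwrite(f"pics/ov_{n}.png",cv2.resize(im[y:y+140,x:x+170],None,fx=4.5,fy=4.2,interpolation=cv2.INTER_CUBIC))
E
```

```text
7.05 [0.628  0.1661 0.1319] [[0.1682, 0.9858, -0.0031], [0.9858, -0.1682, -0.0002], [-0.0007, -0.0031, -1.0]] [ 5.  38.2 82.7  0.  59.3 14.7] 0.5068782787230763
```

View pics/ov_side.png

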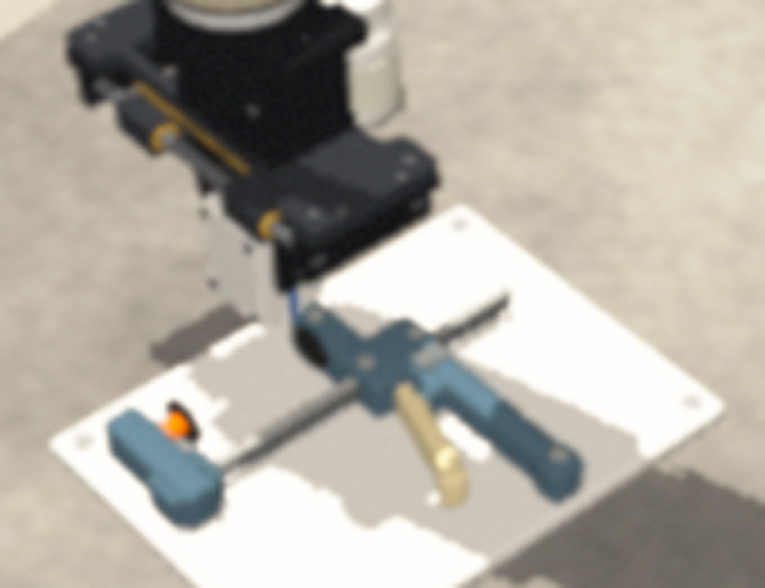

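View pics/ov_top.png

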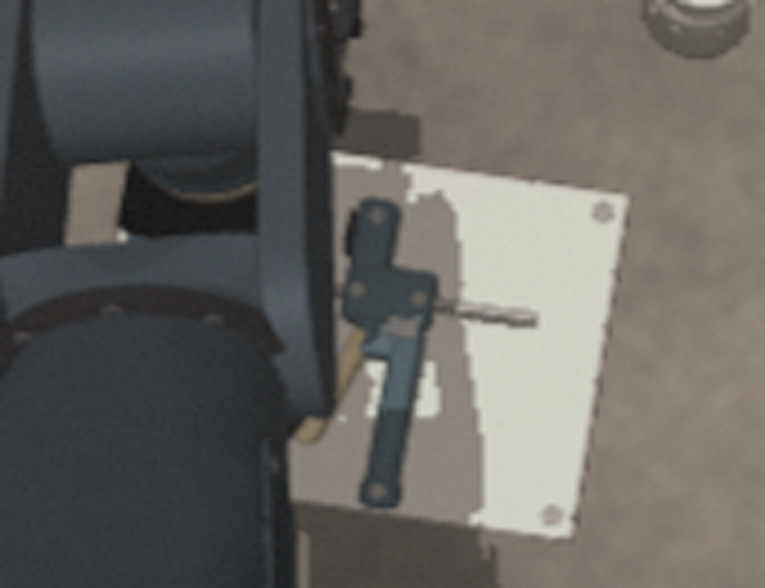

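```bash
python3 - <<'E'
from h import *
a=np.radians(-9.8);R=np.array([[np.cos(a),-np.sin(a)],[np.sin(a),np.cos(a)]])
for n,q,box,dz in(("top",(.5745,.1393),(200,345,215,325),-.001),("side",(.5714,.1439),(220,380,228,350),-.002)):
    z=np.load(f"{n}0.npz");im=z["im"].astype(int);d=z["d"]
    v,u=np.mgrid[box[2]:box[3],box[0]:box[1]];u=u.ravel();v=v.ravel();c=im[v,u]
    P=deproj(n,np.c_[u,v],d[v,u]);L=((P[:,:2]-q)@R)*1000;Z=P[:,2]-dz
    sl=((c[:,0]-c[:,2])>3)
    top=sl&(Z>.037)
    def rng(m,ax): 
        w=L[m,ax]; return m.sum(),np.percentile(w,[2,50,98]).round(1)
    print(n,"grip y",rng(top&(L[:,0]<-25)&(L[:,0]>-85)&(L[:,1]<20),1),"jaw y",rng(top&(L[:,0]>42)&(L[:,0]<70)&(L[:,1]<40),1),"housing y",rng(top&(L[:,0]>5)&(L[:,0]<32)&(L[:,1]<40),1))
    print(" jaw x max",rng(top&(abs(L[:,1]-0)<20)&(L[:,0]>30),0)," far jaw",rng(top&(L[:,1]>80)&(L[:,0]>45),1), rng(top&(L[:,1]>80),0))
    iv=((c[:,2]-c[:,0])>(15 if n=="top" else 30))&(Z>.03)&(L[:,1]>-20)&(L[:,1]<60)
    print(" ivory",iv.sum()); 
    for x0 in range(-90,0,10):
        m=iv&(L[:,0]>x0)&(L[:,0]<=x0+10)
        if m.any(): print("  ",x0+5,L[m,1].min().round(),np.median(L[m,1]).round(),L[m,1].max().round(),Z[m].max().round(3))
    org=((c[:,2]-c[:,0])>(50))&(L[:,1]>70)&(L[:,0]>30)
    blk=(c.max(1)<70)
    print(" orange",org.sum(),L[org].mean(0).round(1) if org.any() else 0, "black far",L[blk&(L[:,1]>70)].mean(0).round(1),L[blk&(L[:,1]>70)].min(0).round(1),(blk&(L[:,1]>70)).sum(), "black near",L[blk&(L[:,1]<30)&(L[:,0]>38)].round(0).tolist()[:20])
E
```

```text
top grip y (np.int64(158), array([-41.1, -34. , -26. ])) jaw y (np.int64(87), array([-15.4,  -5.2,   5.2])) housing y (np.int64(184), array([-42.7, -19. ,   4.1]))
 jaw x max (np.int64(138), array([31. , 49.3, 71.9]))  far jaw (np.int64(90), array([104. , 114. , 122.9])) (np.int64(277), array([ 4.3, 30.6, 71.5]))
 ivory 144
   -65 2.0 10.0 18.0 0.044
   -55 -1.0 6.0 14.0 0.047
   -45 -3.0 3.0 11.0 0.046
   -35 -6.0 -1.0 8.0 0.045
   -25 -9.0 -4.0 2.0 0.045
   -15 -11.0 -6.0 -0.0 0.043
   -5 -9.0 -6.0 -4.0 0.042
 orange 19 [53.5 97.6] black far [36. 98.] [ 2.8 86.1] 62 black near [[63.0, 8.0], [62.0, 5.0], [67.0, -16.0], [59.0, 7.0], [61.0, 5.0], [64.0, -17.0], [56.0, 6.0], [59.0, 5.0], [54.0, 9.0], [55.0, 6.0], [58.0, -15.0], [52.0, 8.0], [52.0, 5.0], [57.0, -15.0], [49.0, 7.0], [49.0, 5.0], [54.0, -16.0], [46.0, 7.0], [48.0, 5.0], [52.0, -16.0]]
side grip y (np.int64(145), array([-39.8, -31. , -23.2])) jaw y (np.int64(78), array([-14.2,  -2.9,   8.3])) housing y (np.int64(182), array([-41.2, -15.5,   6.5]))
 jaw x max (np.int64(123), array([31.1, 48. , 70.9]))  far jaw (np.int64(95), array([105.5, 115.9, 125.1])) (np.int64(296), array([ 3. , 30.5, 72.8]))
 ivory 169
   -75 17.0 18.0 18.0 0.039
   -65 5.0 13.0 21.0 0.041
   -55 3.0 8.0 15.0 0.043
   -45 -2.0 6.0 11.0 0.041
   -35 -4.0 3.0 9.0 0.042
   -25 -8.0 -0.0 5.0 0.043
   -15 -12.0 -3.0 3.0 0.044
   -5 -11.0 -7.0 -1.0 0.044
 orange 37 [54.3 93.2] black far [45.6 90.1] [45.3 88.4] 3 black near [[61.0, 9.0], [59.0, 8.0], [59.0, 10.0], [54.0, 11.0], [53.0, 9.0], [63.0, 8.0], [55.0, 10.0], [51.0, 10.0], [53.0, 6.0], [64.0, 7.0], [59.0, 8.0], [53.0, 10.0], [50.0, 9.0], [51.0, 6.0], [56.0, 11.0], [54.0, 9.0], [50.0, 9.0], [47.0, 8.0], [59.0, 8.0], [53.0, 10.0]]
```

```bash
python3 - <<'E'
from h import *
a=np.radians(-9.8);R=np.array([[np.cos(a),-np.sin(a)],[np.sin(a),np.cos(a)]])
s=bot.read_state();q=np.array((.5714,.1439));n="side"
print("tcp in side-local",((s["position"][:2]-q)@R*1000).round(1))
z=np.load("side2.npz");im=z["im"].astype(int);d=z["d"]
# show candidate cell pixels: crop (215..,180..) scale 4.5x4.2 : face spans crop x 205-275,y190-325
v,u=np.mgrid[225:262,255:284];u=u.ravel();v=v.ravel();c=im[v,u]
P=deproj(n,np.c_[u,v],d[v,u]);L=np.c_[(P[:,:2]-q)@R,P[:,2]]*1000
w=(c.min(1)>140)&(L[:,2]>80)&(L[:,2]<190)
print(w.sum(),np.percentile(L[w],[2,25,50,75,98],axis=0).round(1).tolist())
A=np.c_[L[w][:,[0,2]],np.ones(w.sum())];print(np.linalg.lstsq(A,L[w,1],rcond=None)[0].round(3))
for zb in range(85,180,10):
    k=w&(abs(L[:,2]-zb)<5)
    if k.any(): print(zb,k.sum(),L[k,0].min().round(1),L[k,0].max().round(1),np.median(L[k,1]).round(1))
# near jaw pad region by colour/depth in this picture
v,u=np.mgrid[245:275,275:305];u=u.ravel();v=v.ravel();c=im[v,u]
P=deproj(n,np.c_[u,v],d[v,u]);L=np.c_[(P[:,:2]-q)@R,P[:,2]]*1000
k=(c.max(1)<75)&(L[:,2]<52)&(L[:,0]>30);print("pad",k.sum(),np.median(L[k],axis=0).round(1),L[k].min(0).round(1),L[k].max(0).round(1))
E
```

```text
tcp in side-local [52.5 31.7]
323 [[26.5, 28.2, 102.5], [30.2, 50.3, 117.3], [41.9, 53.4, 133.9], [56.9, 54.4, 151.8], [71.0, 55.9, 166.7]]
[ 0.143  0.073 34.913]
95 3 31.1 32.8 48.7
105 35 26.5 71.2 49.9
115 54 25.2 70.5 53.0
125 47 25.1 69.7 53.6
135 49 26.2 72.4 54.0
145 44 27.1 69.4 53.9
155 49 26.7 84.1 53.8
165 41 27.9 72.1 52.9
175 1 60.4 60.4 53.1
pad 40 [51.6  8.8 39. ] [41.4  3.3 27.7] [63.  10.9 48.2]
```

{"op": "servo_tool", "data": {
  "increments": [
    [0.7,[0,3.2,5],0],
    [0.7,[0,0,20],0],
    [0.7,[0,0,25],0],
    [0.7,[0,0,15],0],
    [0.7,[0,0,0],0]
  ]
}}

```text
time_s: 7.78
position: [0.6313, 0.1655, 0.0671]
tcp_rot: [[0.17, 0.986, -0.003], [0.986, -0.17, -0.0], [-0.001, -0.003, -1.0]]
force: [-0.3, 0.2, -1.1]
opening: 0.505
```

```bash
cat > look.py <<'E'
from h import *
import sys
tag=sys.argv[1]
s=bot.read_state();print(s["time_s"],s["position"].round(4),s["opening"],s["force"].round(1))
a=np.radians(-9.8);R=np.array([[np.cos(a),-np.sin(a)],[np.sin(a),np.cos(a)]])
im,d=bot.capture("side");np.savez(f"side_{tag}.npz",im=im,d=d)
x,y=215,200
cv2.imwrite(f"pics/{tag}.png",cv2.resize(im[y:y+140,x:x+170],None,fx=4.5,fy=4.2,interpolation=cv2.INTER_CUBIC))
q=np.array((.5714,.1439))
v,u=np.mgrid[200:345,220:380];u=u.ravel();v=v.ravel();c=im.astype(int)[v,u]
P=deproj("side",np.c_[u,v],d[v,u]);L=np.c_[(P[:,:2]-q)@R,P[:,2]]*1000
w=(c.min(1)>120)&(abs(c[:,2]-c[:,0])<25)&(L[:,2]>25)&(L[:,0]>20)&(L[:,0]<85)&(L[:,1]>15)&(L[:,1]<75)
m=np.median(L[w,1]);k=w&(abs(L[:,1]-m)<5);
if k.sum()>10:
    print("cell face px",k.sum(),"y",m.round(1),"x",np.percentile(L[k,0],[3,97]).round(1),"z",L[k,2].min().round(1),L[k,2].max().round(1),"slope",np.polyfit(L[k,0],L[k,1],1).round(3))
E
python3 look.py d1
```

```text
7.775 [0.6313 0.1655 0.0671] 0.5049669415524884 [-0.3  0.2 -1.1]
cell face px 269 y 53.6 x [25.  73.4] z 28.0 262.3 slope [3.1000e-02 5.2136e+01]
```

View pics/d1.png

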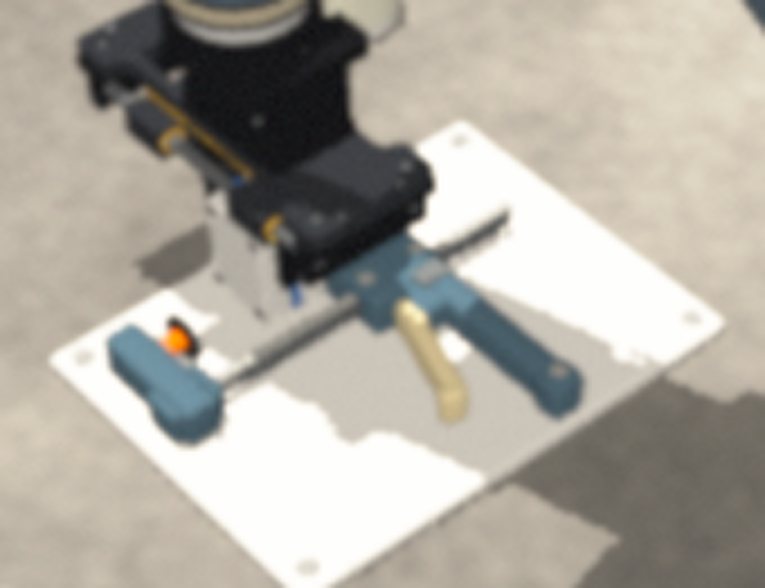

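{"op": "servo_tool", "data": {
  "increments": [
    [0.7,[0,0,12],0],
    [0.7,[0,0,9],0],
    [0.7,[0,0,3],0],
    [0.7,[0,0,1.5],0],
    [0.7,[0,0,0],0]
  ]
}}

```text
time_s: 8.45
position: [0.6325, 0.1657, 0.0431]
tcp_rot: [[0.17, 0.985, 0.0], [0.985, -0.17, 0.0], [0.0, 0.0, -1.0]]
force: [-0.3, -1.1, -1.9]
opening: 0.501
```

{"op": "servo_tool", "data": {
  "increments": [
    [0.7,[0,0,1],0],
    [0.7,[0,0,0],0]
  ]
}}

```text
time_s: 8.7
position: [0.6324, 0.1657, 0.0422]
tcp_rot: [[0.17, 0.985, 0.0], [0.985, -0.17, 0.0], [0.0, 0.0, -1.0]]
force: [0.2, 0.3, -1.0]
opening: 0.505
```

```bash
python3 look.py d2
```

```text
8.7 [0.6324 0.1657 0.0422] 0.5050801591838431 [ 0.2  0.3 -1. ]
cell face px 209 y 54.3 x [24.6 72.9] z 25.0 236.3 slope [1.7000e-02 5.3199e+01]
```

View pics/d2.png

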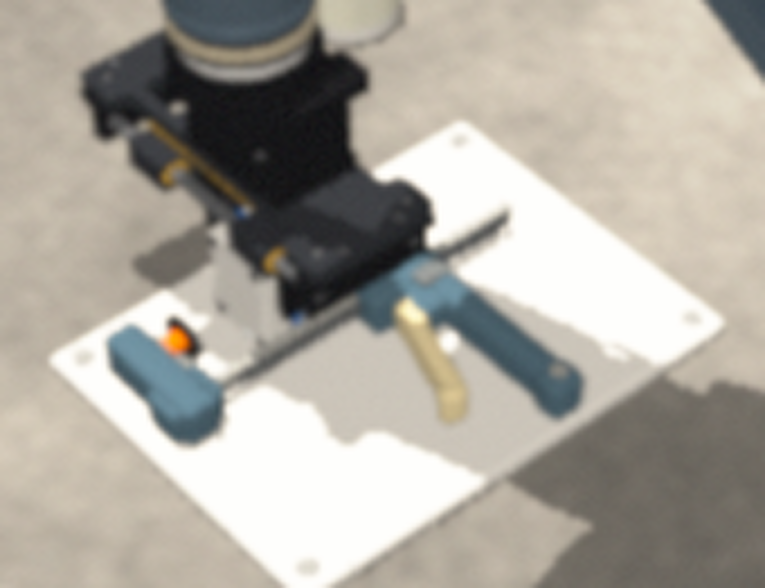

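{"op": "servo_tool", "data": {
  "increments": [
    [0.7,[0,0,0.8],0],
    [0.7,[0,0,0.6],0],
    [0.7,[0,0,0],0]
  ]
}}

```text
time_s: 9.12
position: [0.6324, 0.1657, 0.0412]
tcp_rot: [[0.17, 0.985, 0.0], [0.985, -0.17, 0.0], [0.0, 0.0, -1.0]]
force: [-1.7, -0.4, 2.3]
opening: 0.504
```

{"op": "servo_tool", "data": {
  "increments": [
    [0.4,[0,0,0],0],
    [0.3,[0,0,0],0],
    [0.25,[0,0,0],0],
    [0.25,[0,0,-3],0],
    [0.25,[0,0,-15],0]
  ]
}}

```text
time_s: 9.75
position: [0.6315, 0.1655, 0.0583]
tcp_rot: [[0.17, 0.985, -0.002], [0.985, -0.17, -0.0], [-0.001, -0.002, -1.0]]
force: [0.4, -0.4, 0.8]
opening: 0.75
```

{"op": "servo_tool", "data": {
  "increments": [
    [0.25,[0,0,-30],0],
    [0.1,[0,0,-45],0],
    [0,[0,0,-40],0],
    [0,[0,0,-10],0],
    [0,[0,0,0],0]
  ]
}}

```text
time_s: 10.38
position: [0.6324, 0.1657, 0.1845]
tcp_rot: [[0.17, 0.985, 0.002], [0.985, -0.17, 0.0], [0.0, 0.001, -1.0]]
force: [-0.6, 0.1, 0.5]
opening: 0.989
```

```bash
python3 look.py d3
```

```text
10.375 [0.6324 0.1657 0.1845] 0.9889200813565241 [-0.6  0.1  0.5]
cell face px 119 y 45.5 x [25.1 72.6] z 25.6 86.1 slope [1.7000e-02 4.5033e+01]
```

View pics/d3.png

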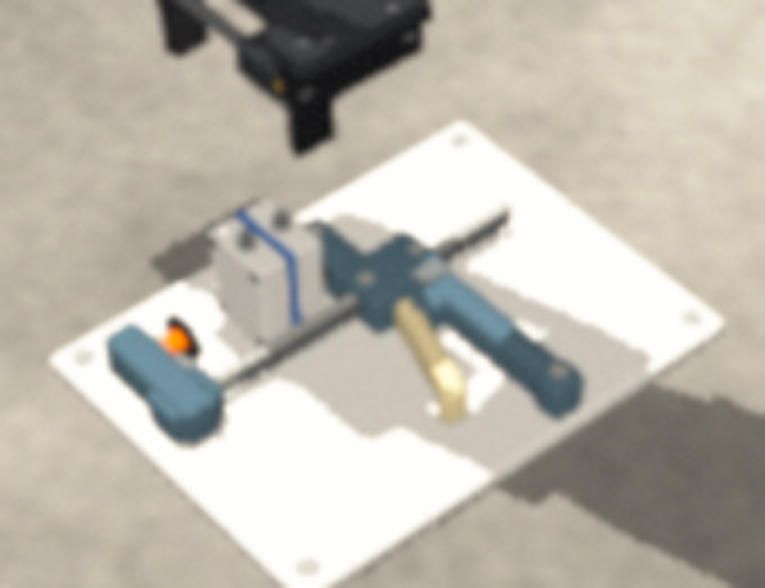

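{"op": "servo_tool", "data": {
  "increments": [
    [0,[-19,-32,0],0],
    [0,[-19,-32,0],0],
    [0,[-17.3,-32,0],-10],
    [0,[0,0,0],-10],
    [0,[0,0,0],-10]
  ]
}}

```text
time_s: 11.05
position: [0.5264, 0.1272, 0.1818]
tcp_rot: [[-0.351, 0.936, -0.005], [0.937, 0.351, -0.0], [0.001, -0.004, -1.0]]
force: [-0.2, -0.3, 0.3]
opening: 1.001
```

{"op": "servo_tool", "data": {
  "increments": [
    [0,[0,0,0],-10],
    [0,[0,0,0],-10],
    [0,[0,0,0],-10],
    [0,[0,0,10],-10],
    [0,[0,0,10],-10]
  ]
}}

```text
time_s: 11.68
position: [0.5269, 0.1274, 0.1615]
tcp_rot: [[-0.943, 0.333, -0.004], [0.333, 0.943, -0.0], [0.004, -0.001, -1.0]]
force: [-0.0, -0.4, 0.4]
opening: 1.001
```

{"op": "servo_tool", "data": {
  "increments": [
    [0,[0,0,20],-10],
    [0,[0,0,30],0],
    [0,[0,0,10],0],
    [0,[0,0,0],0]
  ]
}}

```text
time_s: 12.18
position: [0.5272, 0.1274, 0.1023]
tcp_rot: [[-0.985, 0.17, -0.004], [0.17, 0.985, -0.0], [0.004, -0.001, -1.0]]
force: [-0.4, 0.6, -0.9]
opening: 0.999
```

```bash
python3 look.py d4; python3 - <<'E'
from h import *
im,d=bot.capture("top");np.savez("top_d4.npz",im=im,d=d)
cv2.imwrite("pics/d4t.png",cv2.resize(im[200:330,190:345],None,fx=5,fy=4.6,interpolation=cv2.INTER_CUBIC))
print(bot.read_state()["tcp_rot"].round(3).tolist(),bot.read_state()["joint_positions"].round(1))
E
```

```text
12.175 [0.5272 0.1274 0.1023] 0.9988154098520899 [-0.4  0.6 -0.9]
cell face px 133 y 45.9 x [21.8 73.3] z 26.0 86.9 slope [1.5000e-02 4.5431e+01]
[[-0.985, 0.17, 0.0], [0.17, 0.985, 0.0], [-0.0, 0.0, -1.0]] [  1.8  33.9  99.8   0.   46.3 -78.4]
```

View pics/d4.png

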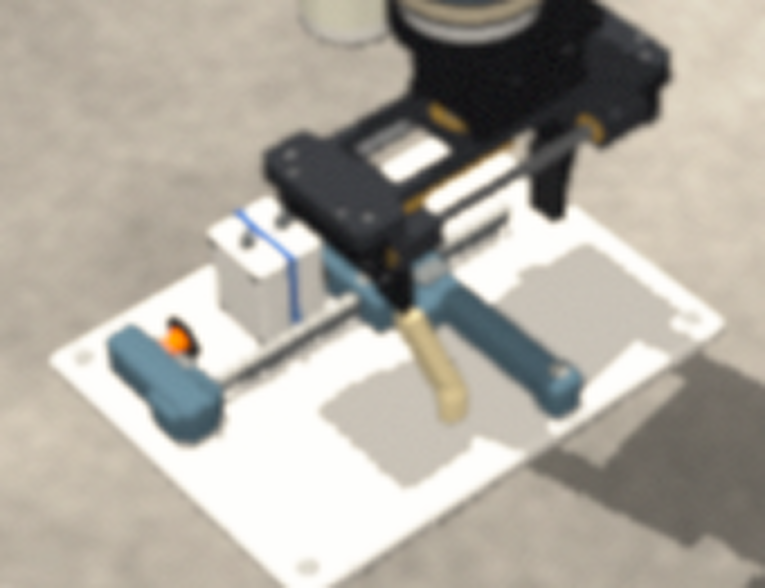

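View pics/d4t.png

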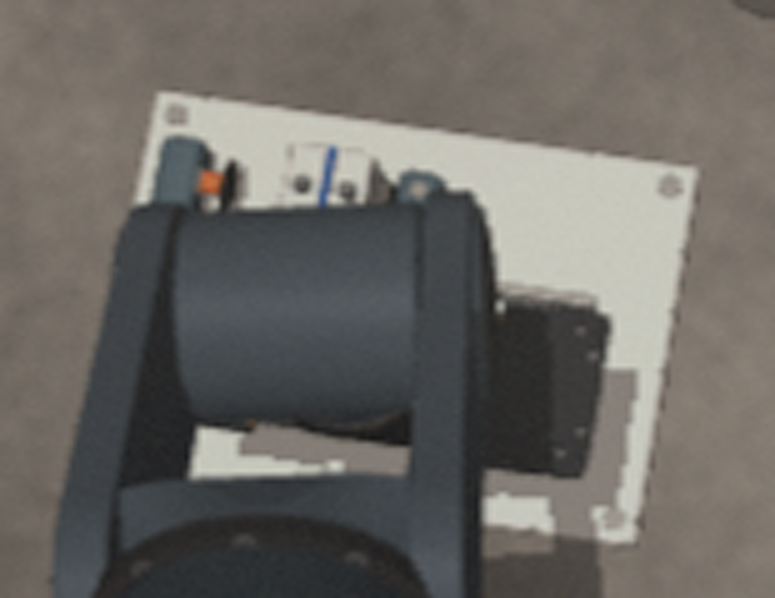

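```bash
python3 - <<'E'
from h import *
a=np.radians(-9.8);R=np.array([[np.cos(a),-np.sin(a)],[np.sin(a),np.cos(a)]]);q=np.array((.5714,.1439))
s=bot.read_state();print("tcp sl",((s["position"][:2]-q)@R*1000).round(1))
z=np.load("side_d4.npz");im=z["im"].astype(int);d=z["d"]
v,u=np.mgrid[190:345,220:380];u=u.ravel();v=v.ravel();c=im[v,u]
P=deproj("side",np.c_[u,v],d[v,u]);L=np.c_[(P[:,:2]-q)@R,P[:,2]]*1000
for nm,lo,hi in(("left",0,60),("right",-100,-40)):
    for zz in(100,110,120,130,140):
        k=(L[:,1]>lo)&(L[:,1]<hi)&(abs(L[:,2]-zz)<5)&(abs(L[:,0]+44)<25)&(c.max(1)<75)
        if k.any(): print(nm,zz,k.sum(),np.percentile(L[k,:2],[3,50,97],axis=0).round(1).tolist())
iv=((c[:,2]-c[:,0])>30)&(L[:,2]>30)&(L[:,2]<50)&(L[:,1]>-20)&(L[:,1]<60)
for x0 in range(-90,-20,5):
    m=iv&(abs(L[:,0]-x0)<4)
    if m.any(): print("iv",x0,np.percentile(L[m,1],[3,50,97]).round(1))
g=((c[:,0]-c[:,2])>5)&(L[:,2]>28)&(L[:,2]<50)&(L[:,0]<-30)&(L[:,0]>-90)&(L[:,1]<0)
print("grip y",np.percentile(L[g,1],[2,10,50,90,98]).round(1), "grip x min",L[g,0].min())
E
```

```text
tcp sl [-39.4 -23.5]
left 110 19 [[-53.6, 25.0], [-47.5, 32.6], [-36.4, 33.5]]
left 120 19 [[-55.3, 24.9], [-51.5, 31.7], [-41.9, 34.7]]
left 130 12 [[-54.6, 25.4], [-51.2, 32.3], [-49.3, 35.4]]
left 140 2 [[-53.2, 28.6], [-52.8, 30.3], [-52.3, 31.9]]
right 100 1 [[-49.9, -67.6], [-49.9, -67.6], [-49.9, -67.6]]
right 110 13 [[-53.6, -69.2], [-49.7, -64.9], [-42.1, -61.2]]
right 120 18 [[-54.0, -68.1], [-48.6, -64.3], [-41.2, -61.6]]
right 130 24 [[-53.1, -70.4], [-49.8, -64.2], [-39.1, -60.4]]
right 140 17 [[-53.7, -74.5], [-51.5, -66.0], [-44.9, -61.7]]
iv -70 [ 7.6 14.6 21.4]
iv -65 [ 6.2 14.6 21.6]
iv -60 [ 4.8 11.6 20. ]
iv -55 [ 1.6  9.2 14.7]
iv -50 [ 1.   8.9 13.2]
iv -45 [-0.3  6.1 12. ]
iv -40 [-3.8  4.7 10.8]
iv -35 [-3.9  3.5  8.2]
iv -30 [-5.   1.7  6.4]
iv -25 [-6.9 -0.7  5.3]
grip y [-40.7 -37.3 -28.8 -23.9 -22.4] grip x min -89.54921480692663
```

{"op": "servo_tool", "data": {
  "increments": [
    [0,[0,-3.5,10],0],
    [0,[0,0,30],0],
    [0,[0,0,30],0],
    [0,[0,0,14],0],
    [0,[0,0,0],0]
  ]
}}

```text
time_s: 12.9
position: [0.5273, 0.1239, 0.019]
tcp_rot: [[-0.985, 0.17, -0.002], [0.17, 0.985, -0.0], [0.002, -0.0, -1.0]]
force: [-0.0, -0.5, 0.2]
opening: 1.001
```

{"op": "servo_tool", "data": {
  "increments": [
    [0.15,[0,0,0],0],
    [0.2,[0,0,0],0],
    [0.25,[0,0,0],0],
    [0.25,[0,0,0],0]
  ]
}}

```text
time_s: 13.4
position: [0.5282, 0.1248, 0.0203]
tcp_rot: [[-0.985, 0.171, 0.001], [0.171, 0.985, 0.001], [-0.001, 0.001, -1.0]]
force: [-1.1, 5.0, 2.8]
opening: 0.761
```

```bash
python3 look.py d5
```

```text
13.4 [0.5282 0.1248 0.0203] 0.7612946130393818 [-1.1  5.   2.8]
cell face px 209 y 49.9 x [23.4 74.2] z 26.4 90.5 slope [ 0.061 48.541]
```

View pics/d5.png

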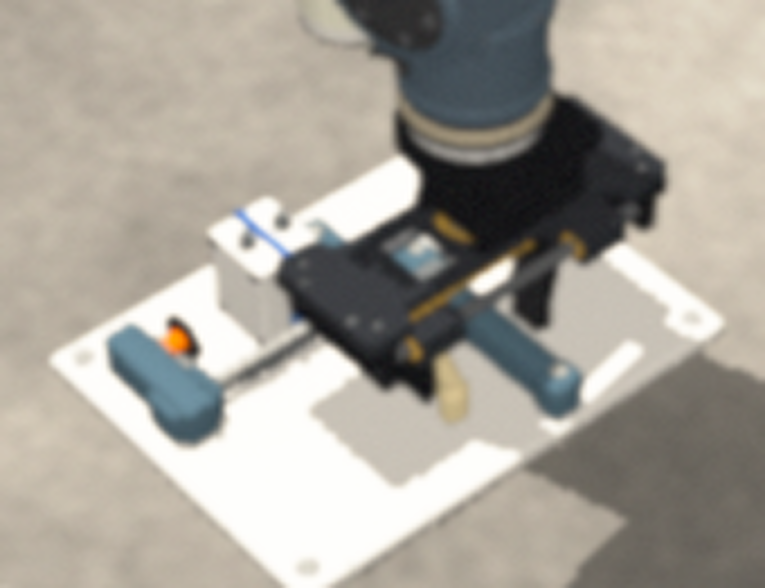

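{"op": "servo_tool", "data": {
  "increments": [
    [0.35,[0,0,0],0],
    [0.45,[0,0,0],0],
    [0.5,[0,0,0],0],
    [0.5,[0,0,0],0]
  ]
}}

```text
time_s: 13.95
position: [0.5257, 0.126, 0.0198]
tcp_rot: [[-0.985, 0.171, -0.004], [0.171, 0.985, 0.003], [0.004, 0.002, -1.0]]
force: [-2.6, 9.1, 4.2]
opening: 0.511
```

```bash
python3 look.py d6
```

```text
13.95 [0.5257 0.126  0.0198] 0.5108560011672892 [-2.6  9.1  4.2]
cell face px 203 y 49.9 x [23.5 75. ] z 25.5 88.1 slope [4.9000e-02 4.9311e+01]
```

View pics/d6.png

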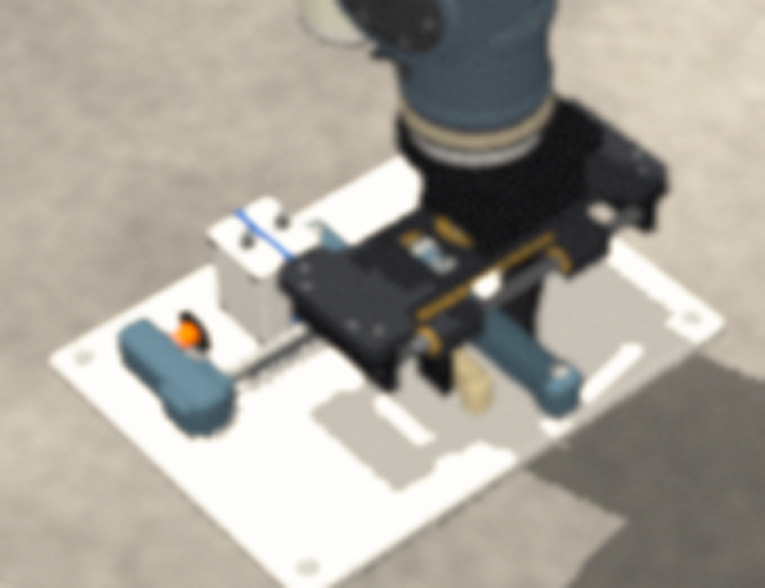

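{"op": "servo_tool", "data": {
  "increments": [
    [0.54,[0,0,0],0],
    [0.58,[0,0,0],0],
    [0.6,[0,0,0],0],
    [0.6,[0,0,0],0]
  ]
}}

```text
time_s: 14.5
position: [0.525, 0.1237, 0.0197]
tcp_rot: [[-0.986, 0.168, -0.006], [0.168, 0.986, -0.001], [0.005, -0.002, -1.0]]
force: [-5.3, 2.0, 5.4]
opening: 0.434
```

```bash
cat >> look.py <<'E'
# far jaw measure: slate points right edge & orange centroid
sl=((c[:,0]-c[:,2])>15)&(L[:,1]>55)&(L[:,2]>35)&(L[:,2]<52)&(L[:,0]>30)&(L[:,0]<75)
og=((c[:,2]-c[:,0])>70)&(L[:,1]>40)&(L[:,0]>35)&(L[:,0]<75)
print("far jaw y",sl.sum(),np.percentile(L[sl,1],[5,50,95]).round(1),"orange",og.sum(),L[og].mean(0).round(1) if og.any() else None)
E
python3 - <<'E'
E
python3 look.py d7
```

```text
14.5 [0.525  0.1237 0.0197] 0.4336489877626211 [-5.3  2.   5.4]
cell face px 178 y 49.3 x [25.9 73.2] z 25.2 88.0 slope [4.3000e-02 4.8285e+01]
far jaw y 147 [ 93.5 104.7 112.8] orange 29 [54.1 82.3 36.6]
```

View pics/d7.png

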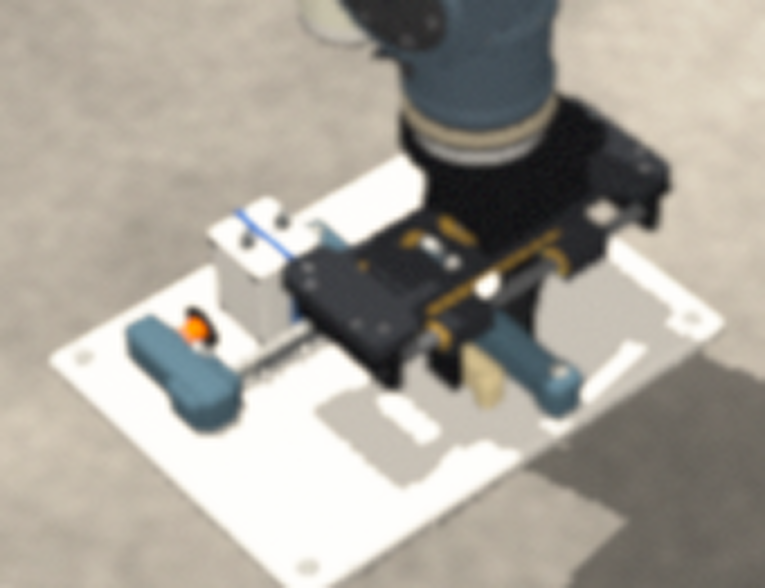

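{"op": "servo_tool", "data": {
  "increments": [
    [0.4,[0,0,0],0],
    [0.2,[0,0,0],0],
    [0.15,[0,0,0],0],
    [0.15,[0,0,0],0]
  ]
}}

```text
time_s: 15.05
position: [0.53, 0.1236, 0.0198]
tcp_rot: [[-0.985, 0.17, 0.004], [0.17, 0.985, -0.0], [-0.004, 0.0, -1.0]]
force: [0.4, 0.2, 0.1]
opening: 0.789
```

```bash
python3 look.py d8
```

```text
15.05 [0.53   0.1236 0.0198] 0.7894849948300792 [0.4 0.2 0.1]
cell face px 236 y 50.6 x [30.3 73.9] z 25.0 85.6 slope [4.9000e-02 4.9852e+01]
far jaw y 142 [ 95.  105.7 114.8] orange 34 [54.1 83.7 36.2]
```

View pics/d8.png

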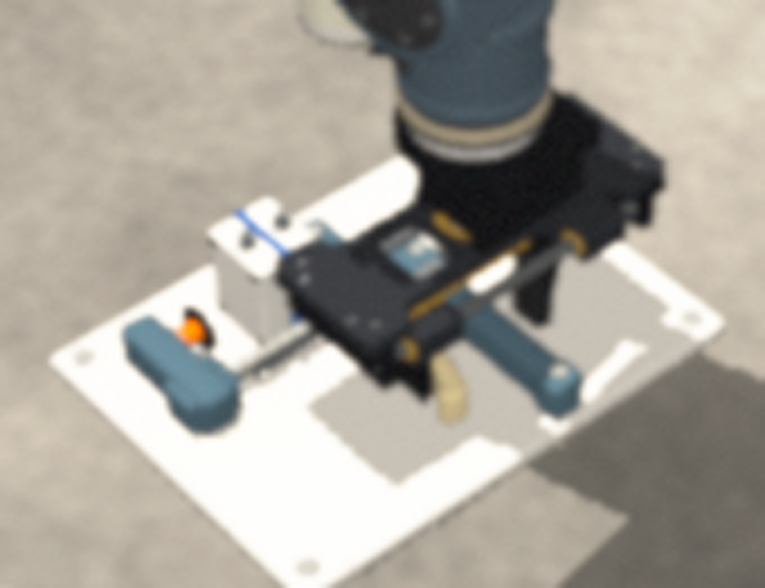

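{"op": "servo_tool", "data": {
  "increments": [
    [0.3,[0,0,0],0],
    [0.45,[0,0,0],0],
    [0.58,[0,0,0],0],
    [0.6,[0,0,0],0],
    [0.6,[0,0,0],0]
  ]
}}

```text
time_s: 15.72
position: [0.5239, 0.1239, 0.0193]
tcp_rot: [[-0.986, 0.168, -0.008], [0.168, 0.986, -0.001], [0.008, -0.002, -1.0]]
force: [-6.1, 1.2, 3.7]
opening: 0.431
```

```bash
python3 look.py d9
```

```text
15.725 [0.5239 0.1239 0.0193] 0.4307873164876116 [-6.1  1.2  3.7]
cell face px 163 y 49.1 x [28.7 74.3] z 25.2 86.9 slope [ 0.058 47.413]
far jaw y 142 [ 84.4  93.8 102.9] orange 31 [53.  72.1 37.2]
```

{"op": "servo_tool", "data": {
  "increments": [
    [0.4,[0,0,0],0],
    [0.2,[0,0,0],0],
    [0.15,[0,0,0],0],
    [0.15,[0,0,0],0]
  ]
}}

```text
time_s: 16.27
position: [0.5301, 0.1237, 0.0199]
tcp_rot: [[-0.985, 0.17, 0.005], [0.17, 0.985, -0.0], [-0.005, 0.0, -1.0]]
force: [-0.0, -0.2, -0.9]
opening: 0.797
```

```bash
python3 look.py d10
```

```text
16.275 [0.5301 0.1237 0.0199] 0.7970245459150171 [-0.  -0.2 -0.9]
cell face px 248 y 50.7 x [30.4 74.3] z 25.6 86.9 slope [ 0.054 49.679]
far jaw y 150 [ 86.1  96.5 105.2] orange 32 [53.4 73.9 37. ]
```

View pics/d10.png

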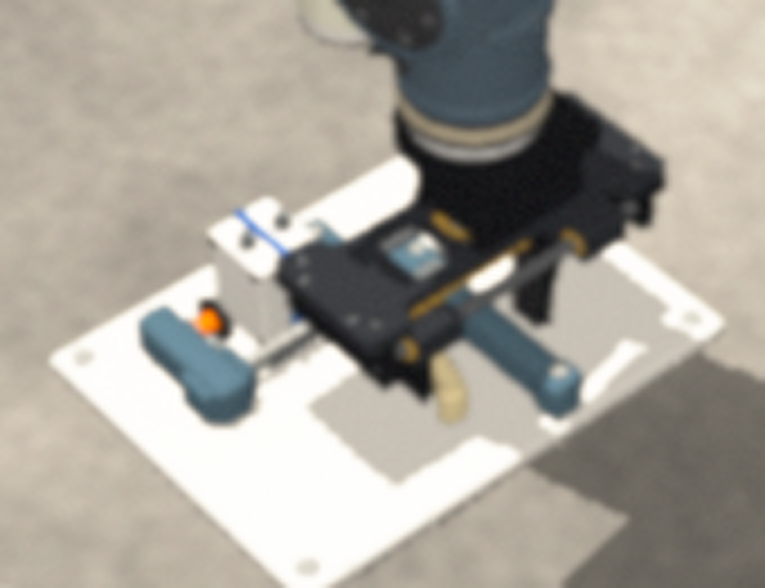

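{"op": "servo_tool", "data": {
  "increments": [
    [0.3,[0,0,0],0],
    [0.45,[0,0,0],0],
    [0.58,[0,0,0],0],
    [0.6,[0,0,0],0],
    [0.6,[0,0,0],0]
  ]
}}

```text
time_s: 16.95
position: [0.5242, 0.1239, 0.0194]
tcp_rot: [[-0.986, 0.168, -0.007], [0.168, 0.986, -0.001], [0.007, -0.002, -1.0]]
force: [-6.1, -0.1, 4.8]
opening: 0.433
```

```bash
python3 look.py d11
```

```text
16.95 [0.5242 0.1239 0.0194] 0.43272167676181916 [-6.1 -0.1  4.8]
cell face px 143 y 48.4 x [24.5 73.6] z 25.5 89.6 slope [2.1000e-02 4.7683e+01]
far jaw y 149 [74.1 84.4 93.8] orange 32 [53.7 62.1 36.9]
```

{"op": "servo_tool", "data": {
  "increments": [
    [0.4,[0,0,0],0],
    [0.2,[0,0,0],0],
    [0.15,[0,0,0],0],
    [0.15,[0,0,0],0]
  ]
}}

```text
time_s: 17.5
position: [0.53, 0.1237, 0.0199]
tcp_rot: [[-0.985, 0.17, 0.004], [0.17, 0.985, -0.0], [-0.004, 0.0, -1.0]]
force: [0.2, -1.4, -0.8]
opening: 0.793
```

```bash
python3 look.py d12
```

```text
17.5 [0.53   0.1237 0.0199] 0.7931581641549191 [ 0.2 -1.4 -0.8]
cell face px 191 y 49.5 x [22.8 75.1] z 25.5 86.2 slope [ 0.056 48.126]
far jaw y 145 [75.6 86.6 95.2] orange 31 [53.  63.4 36.9]
```

View pics/d11.png

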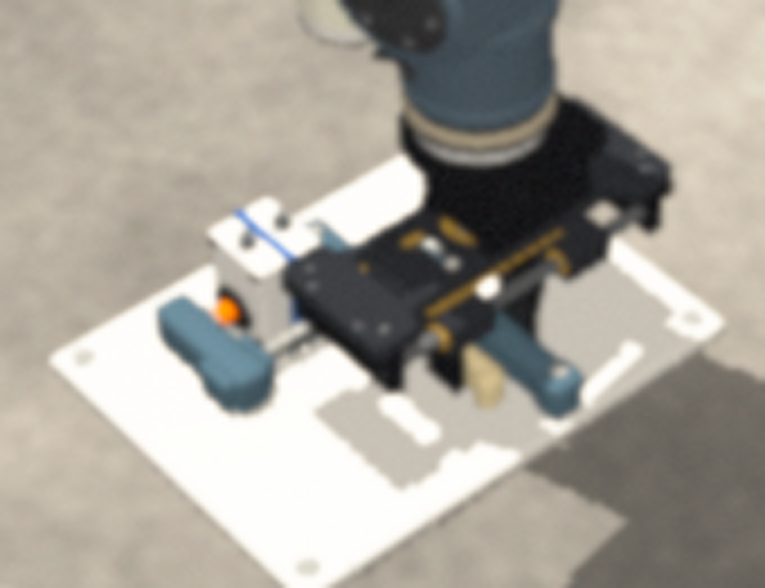

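View pics/d12.png

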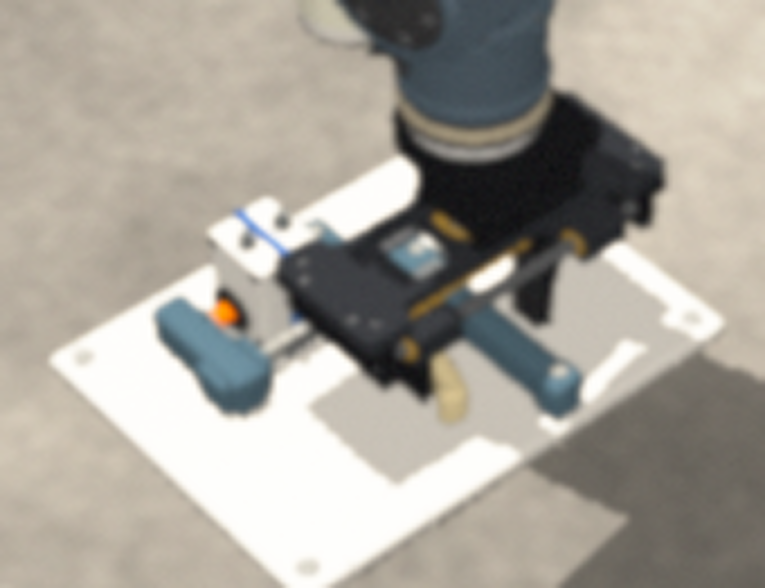

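{"op": "servo_tool", "data": {
  "increments": [
    [0.3,[0,0,0],0],
    [0.4,[0,0,0],0],
    [0.48,[0,0,0],0],
    [0.5,[0,0,0],0],
    [0.5,[0,0,0],0]
  ]
}}

```text
time_s: 18.18
position: [0.5248, 0.1262, 0.0195]
tcp_rot: [[-0.985, 0.171, -0.005], [0.171, 0.985, 0.003], [0.006, 0.002, -1.0]]
force: [-2.4, 11.6, 3.2]
opening: 0.507
```

```bash
python3 look.py d13
```

```text
18.175 [0.5248 0.1262 0.0195] 0.5071673282819869 [-2.4 11.6  3.2]
cell face px 165 y 45.1 x [22.2 74.2] z 25.4 88.0 slope [2.8000e-02 4.5226e+01]
far jaw y 147 [68.8 78.8 88.2] orange 30 [52.9 57.5 37.9]
```

View pics/d13.png

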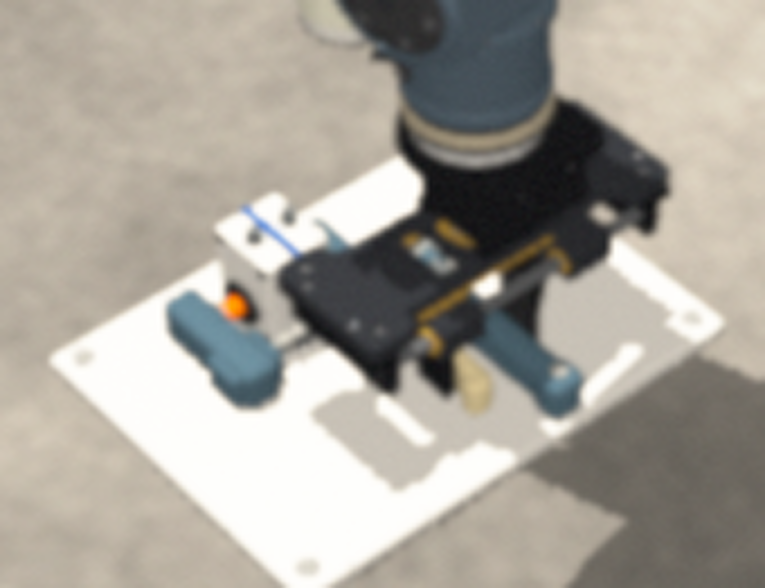

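{"op": "servo_tool", "data": {
  "increments": [
    [0.54,[0,0,0],0],
    [0.57,[0,0,0],0],
    [0.6,[0,0,0],0],
    [0.6,[0,0,0],0]
  ]
}}

```text
time_s: 18.73
position: [0.5241, 0.1239, 0.0195]
tcp_rot: [[-0.986, 0.169, -0.007], [0.169, 0.986, -0.0], [0.007, -0.002, -1.0]]
force: [-6.5, 1.6, 4.9]
opening: 0.436
```

```bash
python3 look.py d14
```

```text
18.725 [0.5241 0.1239 0.0195] 0.4359409815543361 [-6.5  1.6  4.9]
cell face px 168 y 44.3 x [22.7 74. ] z 25.3 88.2 slope [2.6000e-02 4.4358e+01]
far jaw y 145 [63.7 75.  83.9] orange 21 [54.2 54.9 37.2]
```

View pics/d14.png

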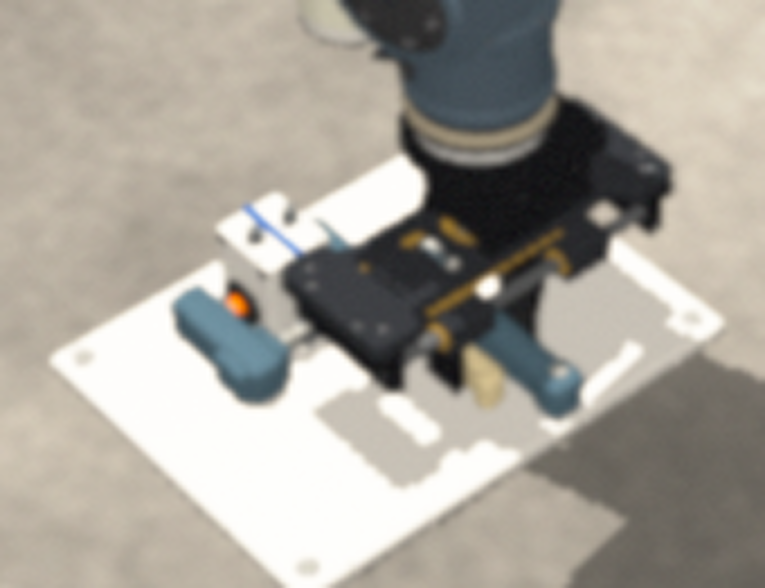

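{"op": "servo_tool", "data": {
  "increments": [
    [0.4,[0,0,0],0],
    [0.2,[0,0,0],0],
    [0.15,[0,0,0],0],
    [0.15,[0,0,0],0]
  ]
}}

```text
time_s: 19.27
position: [0.53, 0.1236, 0.0199]
tcp_rot: [[-0.985, 0.17, 0.004], [0.17, 0.985, -0.0], [-0.004, 0.0, -1.0]]
force: [0.5, 0.3, -0.4]
opening: 0.795
```

```bash
python3 look.py d15
```

```text
19.275 [0.53   0.1236 0.0199] 0.7947979037226235 [ 0.5  0.3 -0.4]
cell face px 195 y 45.4 x [29.3 74.5] z 25.2 87.7 slope [1.9000e-02 4.6108e+01]
far jaw y 144 [66.6 75.4 84.9] orange 25 [53.7 55.8 37.7]
```

{"op": "servo_tool", "data": {
  "increments": [
    [0.22,[0,0,0],0],
    [0.27,[0,0,0],0],
    [0.31,[0,0,0],0],
    [0.34,[0,0,0],0],
    [0.34,[0,0,0],0]
  ]
}}

```text
time_s: 19.95
position: [0.5272, 0.1262, 0.0196]
tcp_rot: [[-0.985, 0.172, -0.0], [0.172, 0.985, 0.003], [0.001, 0.003, -1.0]]
force: [-0.2, 11.6, -0.0]
opening: 0.663
```

```bash
python3 look.py d16
```

```text
19.95 [0.5272 0.1262 0.0196] 0.6630141271489909 [-0.2 11.6 -0. ]
cell face px 211 y 45.5 x [23.8 74.4] z 26.1 89.3 slope [2.6000e-02 4.5856e+01]
far jaw y 143 [64.8 74.7 83.5] orange 21 [53.4 55.4 38.2]
```

View pics/d16.png

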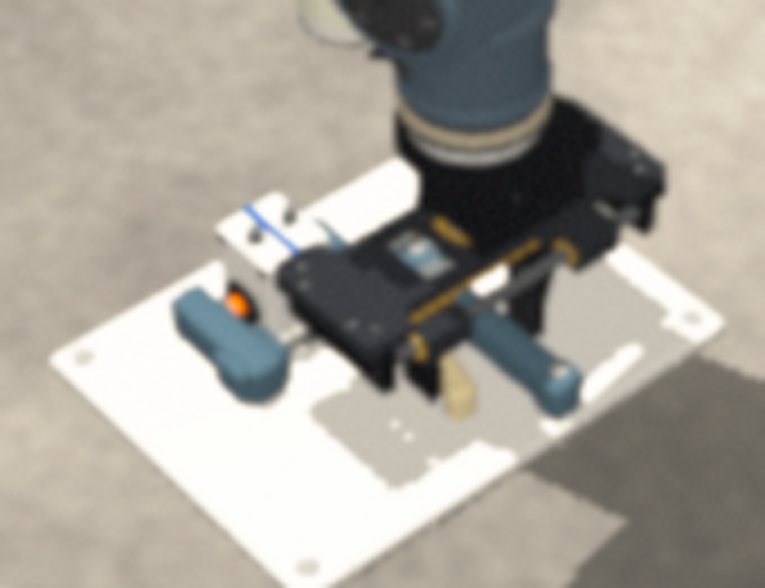

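```bash
cat > jaw.py <<'E'
from h import *
import sys
def reg(A,B,c):
    # jaw patch in A (centre c) located in B along translation; ECC
    g=lambda z:cv2.GaussianBlur(z["im"][...,2],(0,0),0.8).astype(np.float32)
    a,b=g(A),g(B);return a,b
def cen(t):
    z=np.load(f"side_{t}.npz");im=z["im"].astype(int)[255:305,235:290]
    w=np.clip((im[...,0]-im[...,2])-10,0,15).astype(float)
    n,lab,st,_=cv2.connectedComponentsWithStats((w>0).astype(np.uint8))
    i=1+np.argmax(st[1:,4]);w=w*(lab==i);v,u=np.mgrid[255:305,235:290]
    return np.array([(w*u).sum(),(w*v).sum()])/w.sum(),st[i,4]
ref={"d8":15,"d10":25,"d12":35,"d15":45}
C0={t:cen(t) for t in ref}
P=np.array([C0[t][0] for t in ref]);m=P.mean(0);ax=np.linalg.svd(P-m)[2][0]
s=(P-m)@ax;f=np.polyfit(s,list(ref.values()),2);print("fit resid",(np.polyval(f,s)-list(ref.values())).round(2),[c[1] for c in C0.values()])
for t in sys.argv[1:]:
    c,n=cen(t);print(t,n,"jaw mm",np.polyval(f,(c-m)@ax).round(2))
E
python3 jaw.py d7 d9 d11 d13 d14 d16
```

```text
fit resid [ 0.04 -0.11  0.12 -0.04] [np.int32(372), np.int32(364), np.int32(366), np.int32(365)]
d7 365 jaw mm 16.34
d9 368 jaw mm 26.47
d11 370 jaw mm 36.53
d13 366 jaw mm 41.91
d14 366 jaw mm 46.43
d16 368 jaw mm 46.24
```

{"op": "servo_tool", "data": {
  "increments": [
    [0.36,[0,0,0],0],
    [0.375,[0,0,0],0],
    [0.385,[0,0,0],0],
    [0.385,[0,0,0],0],
    [0.385,[0,0,0],0]
  ]
}}

```text
time_s: 20.62
position: [0.5267, 0.1268, 0.0196]
tcp_rot: [[-0.985, 0.172, -0.001], [0.172, 0.985, 0.004], [0.002, 0.003, -1.0]]
force: [-0.5, 12.3, 0.3]
opening: 0.616
```

```bash
python3 look.py d17; cp side0.npz side_d0.npz; python3 jaw.py d0 d16 d17; python3 - <<'E'
from h import *
a=np.radians(-9.8);yc=np.array([-np.sin(a),np.cos(a),0])
# cell shift in mm by ECC-translation of the cell top patch
J=proj("side",np.array([.6324,.1657,.078])+yc*.005)[0]-proj("side",np.array([.6324,.1657,.078])-yc*.005)[0]; J=J/10
I={t:np.load(f"side_{t}.npz")["im"].astype(np.float32).mean(2) for t in("d11","d12","d13","d14","d15","d16","d17")}
for t in I:
    T=I["d14"][241:257,264:284]; r=cv2.matchTemplate(cv2.resize(I[t][230:270,252:296],None,fx=8,fy=8,interpolation=cv2.INTER_CUBIC),cv2.resize(T,None,fx=8,fy=8,interpolation=cv2.INTER_CUBIC),cv2.TM_CCOEFF_NORMED)
    _,mx,_,l=cv2.minMaxLoc(r);dxy=np.array(l)/8+[252-264,230-241];print(t,round(mx,3),dxy,"cell y shift rel d14 mm",round(float(dxy@J/(J@J)),2))
E
```

```text
20.625 [0.5267 0.1268 0.0196] 0.6164353376047822 [-0.5 12.3  0.3]
cell face px 199 y 45.6 x [25.2 73.6] z 26.2 86.1 slope [2.8000e-02 4.5822e+01]
far jaw y 148 [63.  73.7 83.1] orange 17 [53.3 54.5 38.2]
fit resid [ 0.04 -0.11  0.12 -0.04] [np.int32(372), np.int32(364), np.int32(366), np.int32(365)]
d0 366 jaw mm 5.04
d16 368 jaw mm 46.24
d17 369 jaw mm 47.42
d11 0.992 [-1.75   1.125] cell y shift rel d14 mm 5.06
d12 0.991 [-1.75   1.125] cell y shift rel d14 mm 5.06
d13 0.994 [-0.25   0.125] cell y shift rel d14 mm 0.68
d14 0.999 [0. 0.] cell y shift rel d14 mm 0.0
d15 0.999 [0. 0.] cell y shift rel d14 mm 0.0
d16 0.999 [0. 0.] cell y shift rel d14 mm 0.0
d17 0.999 [0. 0.] cell y shift rel d14 mm 0.0
```

View pics/d17.png

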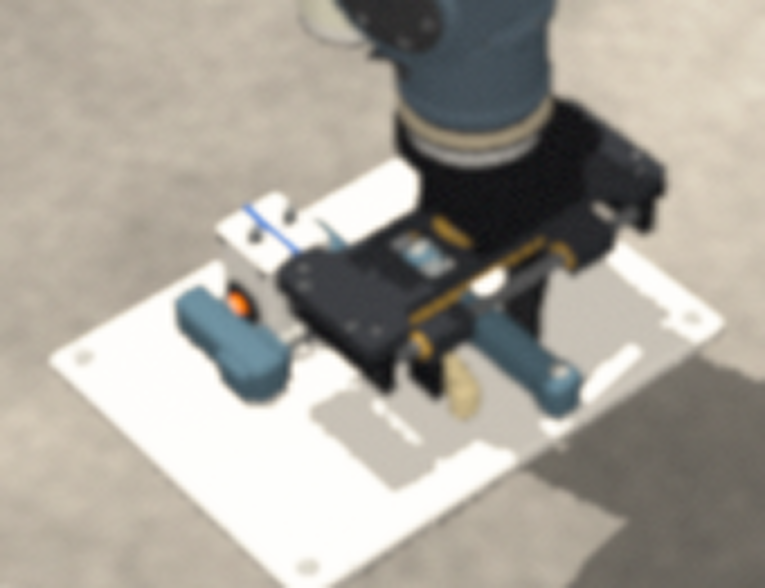

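{"op": "servo_tool", "data": {
  "increments": [
    [0.395,[0,0,0],0],
    [0.4,[0,0,0],0],
    [0.4,[0,0,0],0],
    [0.4,[0,0,0],0]
  ]
}}

```text
time_s: 21.18
position: [0.5264, 0.1267, 0.0196]
tcp_rot: [[-0.985, 0.172, -0.002], [0.172, 0.985, 0.003], [0.003, 0.003, -1.0]]
force: [-0.8, 11.4, 0.5]
opening: 0.601
```

```bash
python3 look.py d18; python3 jaw.py d17 d18; python3 - <<'E'
from h import *
im,d=bot.capture("side");cv2.imwrite("pics/fin.png",im)
im,d=bot.capture("top");cv2.imwrite("pics/fint.png",im)
E
```

```text
21.175 [0.5264 0.1267 0.0196] 0.6014848310702443 [-0.8 11.4  0.5]
cell face px 191 y 45.2 x [25.8 74.3] z 26.3 88.5 slope [3.2000e-02 4.5174e+01]
far jaw y 142 [63.8 72.7 81.9] orange 17 [53.8 54.1 37.5]
fit resid [ 0.04 -0.11  0.12 -0.04] [np.int32(372), np.int32(364), np.int32(366), np.int32(365)]
d17 369 jaw mm 47.42
d18 367 jaw mm 48.17
```

View pics/fin.png

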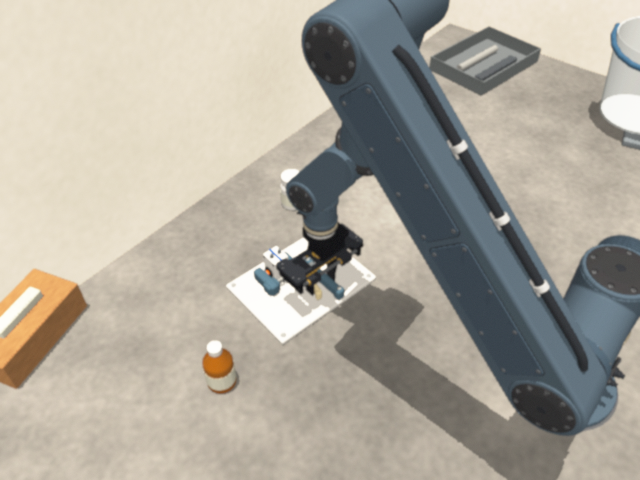

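View pics/fint.png

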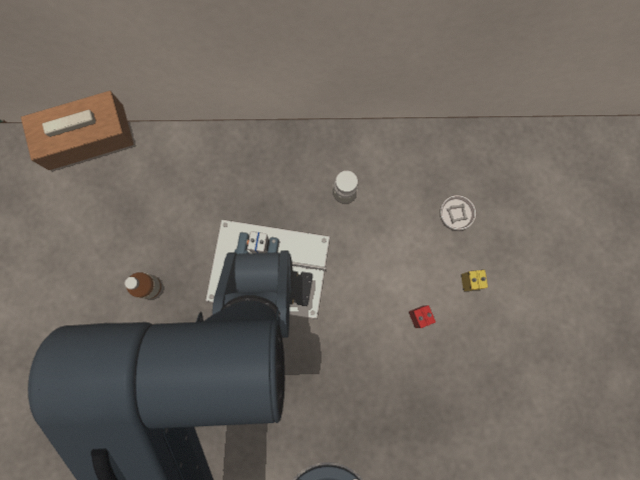

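The jaw is at 48.2 mm, so the pad is pressed in about 6 mm. The cell is upright between the pads at top (257,241), and the bottle, jar and dish are where they were. Handing in.

```bash
python3 -c "
from rig import bot
print(bot.hand_in()); s=bot.read_state(); print(s['time_s'],s['opening'],s['force'].round(1))"
```

```text
the job is handed in; nothing more can be done
None
the job is handed in; nothing more can be done
```

The white cell is standing upright on the board, pinched between the two pads, and I handed in with the trigger still squeezed. The clock was at about 21 s of the 51 s allowed.

- **What I did:** I set the cell down about 5 mm short of the near pad and let go. Four full squeezes followed, then one partial squeeze that I am holding; the jaw moved by the trigger alone.
- **Last checks:** The side picture puts the jaw at 48.2 mm, so the sprung pad is about 6 mm into its 12 mm. That scale takes the notches at 15, 25, 35 and 45 mm as given in the text, and the four readings fit it to 0.1 mm. The cell stopped against the near pad at a jaw position of about 42 mm, as expected, and did not move after that. The force on the tool was about 11 N. The bottle, jar and dish look unmoved in the top picture.
- **What disagreed:** The two cameras differed by about 3 to 7 mm in absolute position. I settled this with the gripper's known pose and by measuring relative to the clamp.

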